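# Pull the push-on cap off a probe setting stand with the fork puller

## Task

Take the fork puller by its handle, slide its fork in under the flange of the cap on the setting stand until it bears lightly against the neck, and pull straight up until the cap pops off. Work by feel and force nothing; only the puller may touch the cap, never the gripper. Then set the puller down in the grey tray, upright and with the cap still resting in its fork, and let go; leave the loose connectors and gauge blocks alone.

Things in the scene. Friction and masses are not known exactly. Their poses are not given: they have to be found in the camera images.
- puller_grip (a point): Centre of the handle of the puller, a loose C-shaped steel tool (160 g) standing on its fork. z up, x the way the tines point. The flat upright handle is grey, 12 mm thick along x, 24 mm wide along y, from 40 to 84 mm above the puller's underside; this point is 62 mm above it. Below it: an arm 34 to 40 mm above the underside and a back plate at x -40 to -32 mm.
- puller_eye (a point): Eye of the puller's fork, on the fork's upper face, straight below the handle (57 mm under puller_grip, same axes). The fork is a plate 5 mm thick, 41 mm wide, from x -40 mm to the rounded tips of the two tines at x +20 mm. The slot between them is 25 mm wide and ends at x -10.5 mm: a 21 mm neck that touches its end stands under the handle.
- stand_table (a point): Centre of the upper face of the setting stand's flat round table (84 mm across, 36 mm above the worktop); z up. Bolted down; grey foot 92 mm across. On the table rise a neck (21 mm across, 6.5 mm high) and a spigot (16 mm, 16 mm high) hidden in the cap. Table and neck have a thin grey hard-rubber facing. Under the cap's flange is a 6.5 mm gap for the 5 mm fork, open from every side.
- seat (a point): Point on the stand's axis at the top of the neck, 6.5 mm above stand_table, where the underside of the seated cap lies.
- cap: Black loose push-on cap, 35 g, open below, 23 mm high: flange 40 mm across, 4 mm thick, at the bottom, body 27 mm across. Origin at the centre of its underside, z up. Four sprung balls in the spigot hold it; it pops off at a straight pull of roughly 7 to 15 N, within 3 mm of rise, and is clear of the spigot when raised 17 mm. It then lies freely on the fork.
- tray: Loose grey open tray, 180 g, 90 x 140 x 21 mm, long along its own y axis; origin at the centre of its underside, z up. Floor 3 mm thick, walls 2 mm; inside 86 x 136 mm.
- gauge_a: Bystander: steel gauge block 35 x 30 x 9 mm. Leave it alone.
- gauge_b: Bystander: steel gauge block 20 x 30 x 9 mm. Leave it alone.
- coupler: Bystander: small coaxial adapter with a white ribbed nut, 21 x 38 x 21 mm, lying. Leave it alone.
- load: Bystander: round white and steel coaxial load, 34 mm diameter, 32 mm high. Leave it alone.
Mind the look-alikes: they are no part of the job. What is shaped like the cap but blue is not meant.

How it is judged (in metres and radians):
On the way, in this order (a step that is already met when the one before it is completed fails the run):
1. the fork is hooked under the seated cap: its eye within 5 mm of the stand's axis, below the flange, the cap still in its seat, and it bears on the stand with more than 1 N (horizontal distance between puller_eye and seat below 0.005 m and z of puller_eye in the frame of cap below 0.0015 m and z of puller_eye in the frame of stand_table above 0.003 m and distance between cap and seat below 0.0025 m and contact force between puller and stand above 1 N), for 0.2 s.
2. the cap is off the spigot and carried by the fork, at least 18 mm above its seat (z of cap in the frame of seat above 0.018 m and horizontal distance between cap and puller_eye below 0.015 m and contact force between puller and cap above 0.1 N), for 0.2 s.
At the end, for the whole second after the job is handed in: The puller stands upright (within 6 degrees) on the floor of the tray, fully inside its walls, and the cap lies flat in the puller's fork, within 15 mm of its eye; both and the tray are at rest (x of puller_eye in the frame of tray between -0.035 and 0.035 m and y of puller_eye in the frame of tray between -0.06 and 0.06 m and z of puller_eye in the frame of tray below 0.012 m and angle between puller_eye's own z axis and vertical below 0.1 rad and horizontal distance between cap and puller_eye below 0.015 m and z of cap in the frame of puller_eye below 0.004 m and angle between cap's own z axis and vertical below 0.15 rad and angle between tray's own z axis and vertical below 0.05 rad and linear speed of each of cap, tray below 0.02 m/s); the robot touches nothing.
It fails at once if the gripper or arm touches the cap, or pushes on the stand (contact force between any of the fingers, the arm and cap above 0.3 N or contact force between any of the arm, the fingers and stand above 5 N).
It fails at once if something is forced: more than 15 N between puller and stand, 25 N between puller and cap, or 60 N between puller and tray (contact force between puller and stand above 15 N or contact force between puller and cap above 25 N or contact force between puller and tray above 60 N).
It fails at once if the cap is tipped by more than 20 degrees (angle between cap's own z axis and vertical above 0.35 rad).
It fails at once if a bystander is moved by more than 15 mm (distance of any of gauge_a, gauge_b, coupler, load from where it was at the start of the episode above 0.015 m).
It also fails if it takes over 72 s, if anything falls off the work surface, if the arm or the gripper's body presses on something with over 40 N, if the wrist force passes 120 N, or if a joint passes its speed limit or range.

## Robot

A 6-joint arm with a two-finger parallel gripper is mounted at the origin on a cart in front of the work surface, level with it; the furniture and walls round the work are solid. World frame = base frame: x ahead of the robot, y to its left, z up, the work surface at z = 0. Lengths are in m, angles in degrees, forces in N, time in s.
With the tool pointing down it reaches from about 0.25 to 0.725 m from the base axis. Payload 9.7 kg.
Tool frame: the origin (TCP) lies between the finger pads; the fingertips stand 11 mm ahead of it and the grasp point (between the pads) lies 8 mm behind it; z points along the fingers, y is the direction in which the jaws open and shut (so a half turn about z gives the same grasp; the last joint's range is limited). The gripper opens to 85 mm and grips with 20 to 120 N. Pads are 22 mm wide; open, the fingers measure 114 mm over their backs; the gripper's body (76 mm by 85 mm) begins 54 mm behind the grasp point. The pads swing forward as they close: fully open they stand 13 mm farther back than shut.
Start: joints at [68.239, 4.979, 10.078, 95.1, 0, 90], TCP at [0.204, 0.511, 0.242] pointing down, gripper open.
Joint ranges: [-179.16, 179.16], [-48.56, 103.87], [-65.8, 70.77], [-126.05, 130.52], [-82.76, 87.17], [-180, 180]. Speed limits (degrees/s): [127.2, 127.2, 147.25, 180, 180, 180].

## Interface

Orientations are given as [roll, pitch, yaw] about the fixed x, y, z axes, in that order (R = Rz(yaw) Ry(pitch) Rx(roll)).
In Python, from workcell import bot gives the robot as it stands.
- The arm moves only by the tool play_rows, never from a script. Its argument "targets" is a list of rows, each an object of numbers: "fingers": the gripper command: -1 is shut, 1 is fully open, values between are in proportion; "x", "y", "z": the shift along the tool's x, y, z in m; "wx", "wy", "wz": the turn, a rotation vector about the tool's x, y, z in degrees. In form: [{"fingers": .., "x": .., "y": .., "z": .., "wx": .., "wy": .., "wz": ..}, ...]. A call has 1 to 20 rows; each row is the pose to reach, as a shift and turn from the pose commanded when the call began, along the tool's axes at that moment; what a row does not reach only later rows make up. A row lasts 1/12 s, in which the tool goes at most 41.7 mm and 7.16 degrees, less where a joint would pass 70% of its speed; a pose out of reach is approached as far as the arm can. A call with a gripper value outside its range is refused whole. The fingers move at their own pace and stop on an object; "grip_force" is the grip in N (left out, the last holds). Time passes only in rows, so rows that repeat a pose let the fingers close. It gives the time, the measured TCP pose, the force and the opening at its end, in the units of the state.
- bot.get_obs(): the state, without advancing time (a new reading comes with each control period).
- bot.camera(name): name is "scene" or "top"; returns (picture, depth): 480x640x3 uint8, blue, green, red; 480x640 float32, m along the optical axis (not along the pixel's ray), 0 where there is no reading.
- bot.get_calibration(name): a dict with "fx", "fy", "cx", "cy" (pixels), "distortion" ([k1, k2, p1, p2, k3] as OpenCV has them; the pictures are not rectified), "camera_from_world" (4x4, takes a point from world to camera coordinates). Camera axes: x right, y down, z forward; pixel columns grow to the right and rows downward; lengths in m; the calibration is good to about 2 mm. A picture is of the moment at which its call begins. get_calibration takes no time and is no camera call.
- bot.job_done(): hands the job in, once; it reports no verdict.
Trained networks look in the newest picture that a camera, given by its name, has taken for a name from the list of things; names that differ only in an ending like _2 or _b are one class to them, and where a whole thing is asked for, a point or a joint stands for the part that bears it (a point fixed in the world has none). Each returns a list of dicts, best first, with "confidence" (0 to 1); they miss things now and then, are a little off and sometimes report something else, mostly with a low value. They report only what shows in the picture. A call takes as long as a camera call. They do not tell look-alikes from the thing itself.
- bot.look_for(query, camera): "extent" ([left, top, right, bottom] in pixels, round what is visible of it).
- bot.outline_of(query, camera): "region" (480x640 bool, what is visible of it) and "extent" ([left, top, right, bottom] in pixels, round what is visible of it).
- bot.place_of(query, camera): "point" ([row, column] in pixels: a listed point, or the origin of a listed thing).
The state is a dict: "time": time; "q": joint angles; "qd": joint speeds; "joint_efforts": joint torques, N m; "ee_pos": TCP position; "tcp_rot": TCP orientation; "wrist_force": force on the tool from outside, world axes, zero at the start; "torque": the same for the moment, N m; "opening": finger opening in m.
Only numpy, scipy, OpenCV 4.12 (cv2) and the standard library are available. Lean on these libraries where they do the work, as an engineer would, in place of code of your own. Each camera call takes 0.05 s, during which the arm holds its last target.

## Working session

There is one attempt and no reset: what is moved stays moved. The work goes in short steps, Python scripts to look and compute and a tool call to move; the robot and the scene stay as the last step left them, time stands still between calls to the robot, and variables do not carry over. Pictures are saved under pics/ and viewed, and the job is handed in when it is done.

Besides the shell and the picture viewer there is one more tool, called after "Call:" as name(argument=value, ...), one argument or row to a line, values as JSON. play_rows: Moves the arm, as the interface text tells. Its arguments: {"type":"object","properties":{"targets":{"type":"array","items":{"type":"object","properties":{"fingers":{"type":"number"},"x":{"type":"number"},"y":{"type":"number"},"z":{"type":"number"},"wx":{"type":"number"},"wy":{"type":"number"},"wz":{"type":"number"}}}},"grip_force":{"type":"number"}},"required":["targets"]}

```bash
mkdir -p pics; ls
cat > h.py <<'E'
import numpy as np, cv2
from workcell import bot
np.set_printoptions(precision=4,suppress=True)
def cal(n):
    c=bot.get_calibration(n); K=np.array([[c['fx'],0,c['cx']],[0,c['fy'],c['cy']],[0,0,1.]])
    return K,np.array(c['distortion'],float),np.array(c['camera_from_world'])
def ray(n,uv):
    K,d,T=cal(n); p=cv2.undistortPoints(np.array(uv,float).reshape(-1,1,2),K,d).reshape(-1,2)
    r=np.c_[p,np.ones(len(p))]; R=T[:3,:3]; o=-R.T@T[:3,3]
    return o,r@R   # world dirs, scaled so depth=1
def at_z(n,uv,z):
    o,r=ray(n,uv); return o+r*((z-o[2])/r[:,2])[:,None]
def at_d(n,uv,d):
    o,r=ray(n,uv); return o+r*np.atleast_1d(d)[:,None]
def proj(n,P):
    K,d,T=cal(n); return cv2.projectPoints(np.array(P,float).reshape(-1,1,3),cv2.Rodrigues(T[:3,:3])[0],T[:3,3],K,d)[0].reshape(-1,2)
E
python3 - <<'E'
from h import *
print(bot.get_obs())
for n in('scene','top'):
    p,d=bot.camera(n); cv2.imwrite(f'pics/{n}0.png',p); np.save(f'{n}0.npy',d)
    K,di,T=cal(n); print(n,K[0],di,(-T[:3,:3].T@T[:3,3]))
    for q in('puller_grip','puller_eye','stand_table','seat','cap','tray'):
        print(q,[(np.round(r['point'],1),round(r['confidence'],2)) for r in bot.place_of(q,n)[:4]])
E
```

```text
pics
{'time': 0.0, 'q': array([68.2409,  5.0109, 10.0358, 95.0997,  0.0002, 89.9989]), 'qd': array([-0.0799,  0.0477,  0.0123, -0.0234,  0.0211, -0.0286]), 'joint_efforts': array([  0.0026, -52.0381,  46.4813,   0.016 ,   0.    ,   0.    ]), 'ee_pos': array([0.2038, 0.5106, 0.2416]), 'tcp_rot': array([-179.9252,   -0.0002,  158.242 ]), 'wrist_force': array([-0.5022, -0.6306, -0.2414]), 'torque': array([0.0173, 0.0222, 0.0006]), 'opening': 0.08566431023363712}
scene [620.0382   0.     317.0816] [-0.0745  0.      0.      0.      0.    ] [ 0.1428 -0.1974  0.6722]
puller_grip [(array([295.9, 284.4]), 0.78)]
puller_eye [(array([322.2, 285.6]), 0.63)]
stand_table [(array([243.8, 411.7]), 0.82)]
seat [(array([236.7, 415. ]), 0.89)]
cap [(array([238.2, 409.9]), 0.88), (array([217.4, 344.6]), 0.84), (array([348.7, 342.9]), 0.84), (array([237.5, 414.8]), 0.74)]
tray [(array([239.2, 283.2]), 0.64)]
top [473.1979   0.     312.7573] [-0.0052  0.      0.      0.      0.    ] [0.2874 0.2896 0.8851]
puller_grip []
puller_eye [(array([303.7, 326. ]), 0.74)]
stand_table [(array([184.3, 320.4]), 0.85), (array([185.3, 319.3]), 0.39)]
seat [(array([183.7, 317.1]), 0.64)]
cap [(array([279.8, 365.6]), 0.77), (array([207.4, 255. ]), 0.7)]
tray [(array([258.9, 246. ]), 0.93)]
```

View pics/scene0.png

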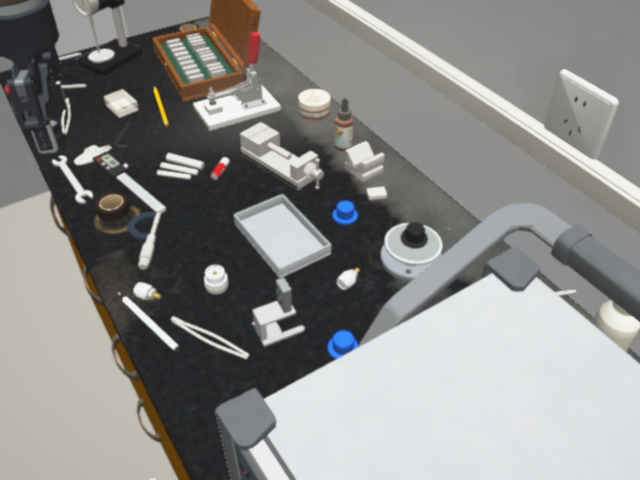

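View pics/top0.png

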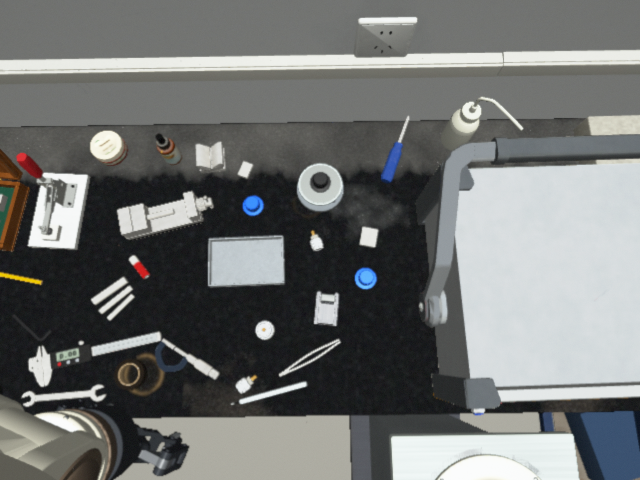

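The scene view shows the puller at about (280,315), the grey tray at (282,235) and the stand with the black cap at (413,240). Blue look-alikes stand at (345,212) and (343,345). The top view shows the puller at (326,308), the stand at (320,187) and the tray at (246,261).

Run:
```python
from h import *
for n in('scene','top'):
    p=cv2.imread(f'pics/{n}0.png'); 
    (a,b,c,e)=(240,200,460,365) if n=='scene' else (200,150,400,340)
    cv2.imwrite(f'pics/{n}0z.png',cv2.resize(p[b:e,a:c],None,fx=3 if n=='top' else 3.6,fy=3 if n=='top' else 3.6,interpolation=cv2.INTER_CUBIC))
D=np.load('top0.npy')
for nm,u,v in(('eye',326,304),('cap',320,180),('table',306,190),('cart',500,250),('handle',440,230),('tray',246,261),('bl1',365,278),('bl2',253,205),('rail',600,150),('gauge',369,237),('load',265,330),('adapter',316,240),('worktop',400,330),('puller top',326,300)):
    print(nm,at_d('top',[[u,v]],D[v,u])[0])
S=np.load('scene0.npy')
for nm,u,v in(('grip',285,290),('cap',414,232),('table',400,248)):
    print(nm,at_d('scene',[[u,v]],S[v,u])[0])
print('axis z .0425', at_z('scene',[[415,237]],.0425), at_z('top',[[317.1,183.7]],.0425))
```

```text
eye [0.3765 0.2687 0.0376]
cap [0.6014 0.2757 0.0646]
table [0.5937 0.3021 0.0328]
cart [0.4369 0.0102 0.192 ]
handle [0.4633 0.1039 0.2148]
tray [0.4638 0.4182 0.0022]
bl1 [0.4247 0.1956 0.022 ]
bl2 [0.5693 0.4043 0.0207]
rail [ 0.5597 -0.1122  0.2739]
gauge [0.5059 0.1832 0.0077]
load [0.3331 0.3781 0.0271]
adapter [0.4987 0.2846 0.0194]
worktop [ 0.331   0.1326 -0.0018]
puller top [0.3787 0.2696 0.0813]
grip [0.382  0.2582 0.084 ]
cap [0.5998 0.2702 0.0655]
table [0.5826 0.276  0.0374]
axis z .0425 [[0.6117 0.2787 0.0425]] [[0.6025 0.2809 0.0425]]
```

View pics/scene0z.png

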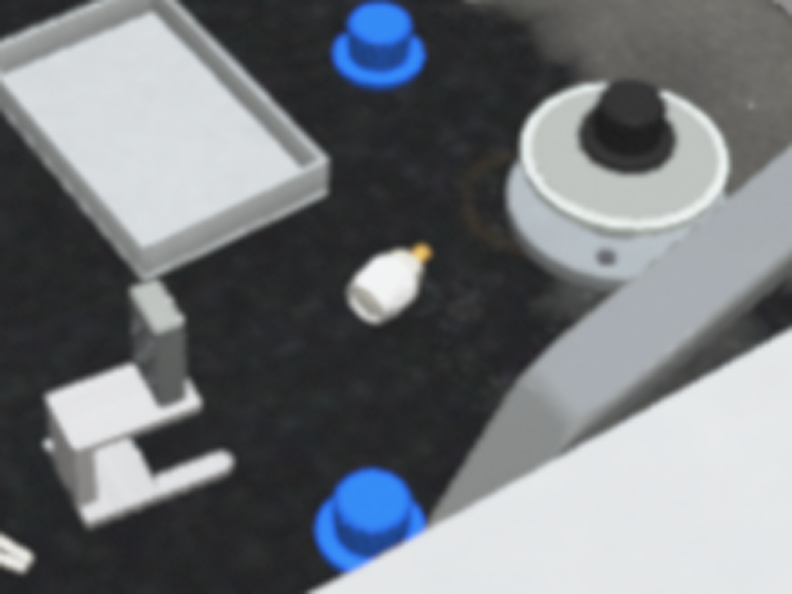

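View pics/top0z.png

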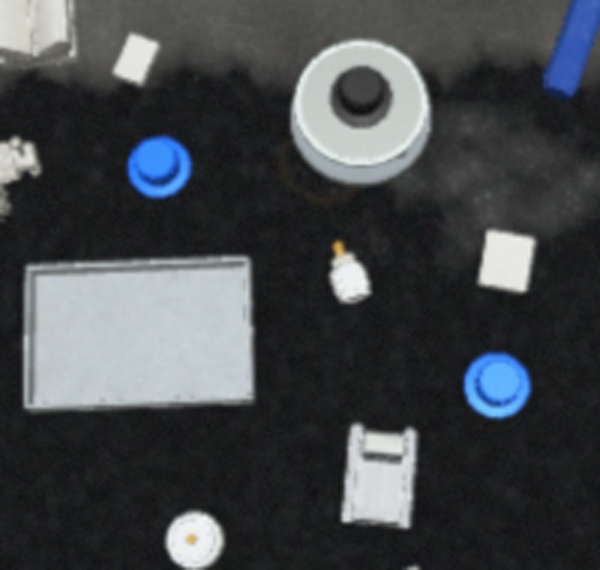

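```bash
cat > fit.py <<'E'
from h import *
from scipy.optimize import minimize
def box(x0,x1,y0,y1,z0,z1): return np.array([[x,y,z] for x in(x0,x1) for y in(y0,y1) for z in(z0,z1)])
def puller(w=.0145):
    return [box(-.04,-.0105,-.0205,.0205,0,.005),box(-.04,.018,.0125,.0205,0,.005),box(-.04,.018,-.0205,-.0125,0,.005),
     box(.018,.02,.0145,.0185,0,.005),box(.018,.02,-.0185,-.0145,0,.005),
     box(-.04,-.032,-w,w,0,.04),box(-.04,.006,-w,w,.034,.04),box(-.006,.006,-.012,.012,.04,.084)]
def cyl(r,z0,z1,n=48):
    t=np.linspace(0,2*np.pi,n,endpoint=False); return np.array([[r*np.cos(a),r*np.sin(a),z] for z in(z0,z1) for a in t])
def trayb(): return [box(-.045,.045,-.07,.07,0,.021)]
S=4
def render(n,boxes,x,y,yaw,z=0,Rt=None):
    m=np.zeros((480*S,640*S),np.uint8); c,s=np.cos(yaw),np.sin(yaw); R=np.array([[c,-s,0],[s,c,0],[0,0,1]])
    for b in boxes:
        uv=proj(n,b@R.T+[x,y,z]); h=cv2.convexHull(np.round((uv+.5)*S).astype(np.int32)); cv2.fillConvexPoly(m,h,1)
    return cv2.resize(m.astype(np.float32),(640,480),interpolation=cv2.INTER_AREA)
def fit(n,mask,boxes,x0,z=0,free=3):
    mask=mask.astype(np.float32)
    def f(p):
        q=np.r_[p[:3]*[1,1,1],x0[3:]] if free==3 else np.r_[p,x0[2]]
        m=render(n,boxes,q[0],q[1],q[2],z); return 1-np.minimum(m,mask).sum()/np.maximum(m,mask).sum()
    d=np.diag([.006,.006,.1])[:free,:free]; s=np.array(x0[:free])
    r=minimize(f,s,method='Nelder-Mead',options=dict(initial_simplex=np.vstack([s,s+d])-d.sum(0)/3,xatol=1e-5,fatol=1e-5,maxiter=200))
    return r.x,1-r.fun
E
python3 - <<'E'
from fit import *
for n in('top','scene'):
    bot.camera(n)
    for q,b,s in(('puller_grip',puller(),[.377,.267,0]),('puller_eye',puller(),[.377,.267,0]),('tray',trayb(),[.47,.42,0])):
        r=bot.outline_of(q,n)
        for k in r[:2]:
            print(n,q,round(k['confidence'],2),np.round(k['extent']),*fit(n,k['region'],b,s)); cv2.imwrite(f'pics/m_{n}_{q}.png',k['region']*255.)
    for q in('stand_table','cap'):
        for k in bot.outline_of(q,n)[:5]:
            print(n,q,round(k['confidence'],2),np.round(k['extent']), k['region'].sum())
            e=k['extent']
            if q=='stand_table': print(fit(n,k['region'],[cyl(.046,0,.02),cyl(.042,0,.036)],[.603,.276,0],free=2))
            else:
                u=[(e[0]+e[2])/2,(e[1]+e[3])/2]; g=at_z(n,[u],.055)[0]
                if np.hypot(*(g[:2]-[.603,.276]))<.03: print(fit(n,k['region'],[cyl(.02,.0425,.0465),cyl(.0135,.0425,.0655)],[.603,.276,0],free=2))
E
```

```text
top puller_grip 0.65 [313. 289. 338. 328.] [ 0.3827  0.2675 -0.1152] 0.9540169835090637
top puller_eye 0.65 [315. 296. 339. 325.] [ 0.3824  0.268  -0.0923] 0.9469266533851624
top tray 0.81 [205. 236. 285. 288.] [0.4621 0.4171 0.029 ] 0.9827823638916016
top tray 0.64 [298. 162. 343. 212.] [ 0.468   0.418  -0.0333] 0.0
top stand_table 0.83 [295. 163. 346. 212.] 1431
(array([0.6052, 0.2764]), np.float64(0.7691660523414612))
top cap 0.92 [312. 174. 333. 194.] 328
(array([0.6051, 0.2759]), np.float64(0.9136427044868469))
top cap 0.8 [242. 199. 262. 215.] 315
top cap 0.61 [352. 269. 378. 290.] 351
scene puller_grip 0.92 [251. 280. 306. 344.] [ 0.3851  0.2677 -0.1156] 0.9149516820907593
scene puller_grip 0.28 [234. 194. 329. 281.] [ 0.375   0.265  -0.0333] 0.0
scene puller_eye 0.86 [256. 276. 302. 348.] [ 0.3847  0.2673 -0.1223] 0.9073081016540527
scene tray 0.73 [233. 194. 331. 279.] [0.4652 0.4184 0.0258] 0.9799421429634094
scene stand_table 0.71 [380. 223. 441. 281.] 2065
(array([0.6076, 0.2772]), np.float64(0.6801956295967102))
scene cap 0.84 [332. 199. 356. 224.] 476
scene cap 0.65 [396. 223. 427. 248.] 549
(array([0.6072, 0.2783]), np.float64(0.9235655069351196))
scene cap 0.64 [327. 330. 358. 361.] 562[ WARN:0@2.634] global loadsave.cpp:1063 imwrite_ Unsupported depth image for selected encoder is fallbacked to CV_8U.
```

```bash
cat > mv.py <<'E'
from h import *
from scipy.spatial.transform import Rotation as Ro
def delta(p,yaw,cp=None,cr=None):
    o=bot.get_obs(); cp=o['ee_pos'] if cp is None else np.array(cp); cr=o['tcp_rot'] if cr is None else cr
    R=Ro.from_euler('xyz',cr,degrees=True); T=Ro.from_euler('xyz',[180,0,yaw],degrees=True)
    print('shift mm',np.round(R.inv().apply(np.array(p)-cp)*1000,2),'rot',np.round((R.inv()*T).as_rotvec(degrees=True),2))
E
python3 -c "
from mv import *
delta([.384,.2675,.16],83.5)"
```

```text
shift mm [-257.48 -159.2    82.29] rot [ 0.   -0.   74.74]
```

Call:
play_rows(
  targets=[
    {"fingers": 1, "x": -0.0515, "y": -0.032, "z": 0.0, "wz": 7},
    {"fingers": 1, "x": -0.06, "y": -0.04, "z": 0.01, "wz": 14},
    {"fingers": 1, "x": -0.085, "y": -0.055, "z": 0.02, "wz": 21},
    {"fingers": 1, "x": -0.11, "y": -0.07, "z": 0.03, "wz": 28},
    {"fingers": 1, "x": -0.135, "y": -0.085, "z": 0.04, "wz": 35},
    {"fingers": 1, "x": -0.16, "y": -0.1, "z": 0.05, "wz": 42},
    {"fingers": 1, "x": -0.185, "y": -0.115, "z": 0.06, "wz": 49},
    {"fingers": 1, "x": -0.21, "y": -0.13, "z": 0.065, "wz": 56},
    {"fingers": 1, "x": -0.235, "y": -0.145, "z": 0.07, "wz": 63},
    {"fingers": 1, "x": -0.25, "y": -0.155, "z": 0.075, "wz": 70},
    {"fingers": 1, "x": -0.2575, "y": -0.1592, "z": 0.082, "wz": 74.7},
    {"fingers": 1, "x": -0.2575, "y": -0.1592, "z": 0.082, "wz": 74.7},
    {"fingers": 1, "x": -0.2575, "y": -0.1592, "z": 0.082, "wz": 74.7},
    {"fingers": 1, "x": -0.2575, "y": -0.1592, "z": 0.082, "wz": 74.7},
  ],
)

```text
$.targets[0]: bad value
```

Run:
```python
from mv import *
print(bot.get_obs())
delta([.384,.2675,.057],83.5)
p,d=bot.camera('scene'); cv2.imwrite('pics/s1.png',cv2.resize(p[150:390,180:500],None,fx=2.5,fy=2.5))
```

```text
{'time': 1.3, 'q': array([68.2401,  4.9772, 10.0781, 95.0985,  0.0014, 90.0008]), 'qd': array([ 0.0512,  0.1437,  0.0152,  0.0156, -0.0264, -0.0426]), 'joint_efforts': array([ -0.0038, -52.0098,  46.4866,   0.0017,  -0.0002,   0.    ]), 'ee_pos': array([0.2039, 0.5108, 0.2423]), 'tcp_rot': array([179.9977,  -0.0014, 158.2393]), 'wrist_force': array([ 0.1847, -0.0136,  0.4082]), 'torque': array([ 0.0283, -0.0004, -0.0037]), 'opening': 0.08551261770710664}
shift mm [-257.48 -159.21  185.29] rot [ 0.   -0.   74.74]
```

View pics/s1.png

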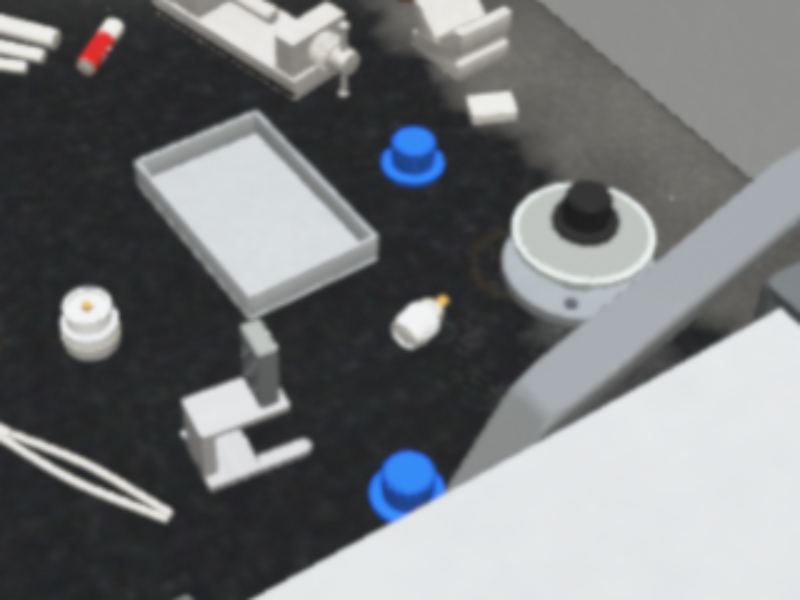

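The call was refused and nothing moved, most likely because the rows need every key. I'll fill them all in.

Call:
play_rows(
  targets=[
    {"fingers": 1, "x": -0.02, "y": -0.012, "z": 0.0, "wx": 0, "wy": 0, "wz": 7},
    {"fingers": 1, "x": -0.045, "y": -0.03, "z": 0.01, "wx": 0, "wy": 0, "wz": 14},
    {"fingers": 1, "x": -0.07, "y": -0.045, "z": 0.02, "wx": 0, "wy": 0, "wz": 21},
    {"fingers": 1, "x": -0.1, "y": -0.06, "z": 0.03, "wx": 0, "wy": 0, "wz": 28},
    {"fingers": 1, "x": -0.13, "y": -0.08, "z": 0.04, "wx": 0, "wy": 0, "wz": 35},
    {"fingers": 1, "x": -0.16, "y": -0.1, "z": 0.05, "wx": 0, "wy": 0, "wz": 42},
    {"fingers": 1, "x": -0.185, "y": -0.115, "z": 0.06, "wx": 0, "wy": 0, "wz": 49},
    {"fingers": 1, "x": -0.21, "y": -0.13, "z": 0.065, "wx": 0, "wy": 0, "wz": 56},
    {"fingers": 1, "x": -0.235, "y": -0.145, "z": 0.07, "wx": 0, "wy": 0, "wz": 63},
    {"fingers": 1, "x": -0.25, "y": -0.155, "z": 0.075, "wx": 0, "wy": 0, "wz": 70},
    {"fingers": 1, "x": -0.2575, "y": -0.1592, "z": 0.082, "wx": 0, "wy": 0, "wz": 74.7},
    {"fingers": 1, "x": -0.2575, "y": -0.1592, "z": 0.082, "wx": 0, "wy": 0, "wz": 74.7},
    {"fingers": 1, "x": -0.2575, "y": -0.1592, "z": 0.082, "wx": 0, "wy": 0, "wz": 74.7},
  ],
)

```text
time: 2.43
ee_pos: [0.384, 0.2672, 0.1602]
tcp_rot: [-180.0, 0.0, 83.6]
wrist_force: [0.3, 0.6, 0.5]
opening: 0.0854
```

Run:
```python
from mv import *
print(bot.get_obs())
delta([.384,.2675,.057],83.5)
p,d=bot.camera('scene'); cv2.imwrite('pics/s2.png',cv2.resize(p[150:390,180:500],None,fx=2.5,fy=2.5))
```

```text
{'time': 2.4333, 'q': array([ 34.8317,  -7.1172, -10.9144,  86.2283,   0.0103, 131.198 ]), 'qd': array([ 1.4709, -0.159 ,  0.8768,  0.317 ,  0.1512, -0.9546]), 'joint_efforts': array([ -1.2088, -38.7198,  46.2925,  -0.126 ,  -0.0708,   0.3845]), 'ee_pos': array([0.384 , 0.2672, 0.1602]), 'tcp_rot': array([-179.9741,    0.009 ,   83.6336]), 'wrist_force': array([0.2981, 0.6247, 0.4827]), 'torque': array([0.0111, 0.0241, 0.0483]), 'opening': 0.08540465058256395}
shift mm [  0.28   0.05 103.23] rot [-0.03  0.01  0.13]
```

View pics/s2.png

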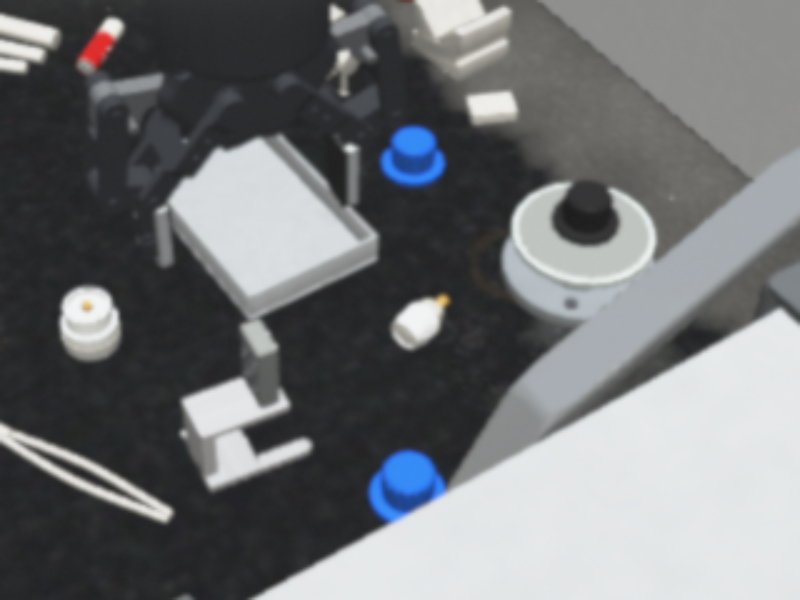

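The jaws straddle the handle along the puller's x axis, so I'll descend and grip.

Call:
play_rows(
  targets=[
    {"fingers": 1, "x": 0, "y": 0, "z": 0.03, "wx": 0, "wy": 0, "wz": 0},
    {"fingers": 1, "x": 0, "y": 0, "z": 0.06, "wx": 0, "wy": 0, "wz": 0},
    {"fingers": 0.8, "x": 0, "y": 0, "z": 0.085, "wx": 0, "wy": 0, "wz": 0},
    {"fingers": 0.4, "x": 0, "y": 0, "z": 0.098, "wx": 0, "wy": 0, "wz": 0},
    {"fingers": 0, "x": 0, "y": 0, "z": 0.103, "wx": 0, "wy": 0, "wz": 0},
    {"fingers": -0.4, "x": 0, "y": 0, "z": 0.103, "wx": 0, "wy": 0, "wz": 0},
    {"fingers": -0.6, "x": 0, "y": 0, "z": 0.103, "wx": 0, "wy": 0, "wz": 0},
    {"fingers": -0.8, "x": 0, "y": 0, "z": 0.103, "wx": 0, "wy": 0, "wz": 0},
    {"fingers": -1, "x": 0, "y": 0, "z": 0.103, "wx": 0, "wy": 0, "wz": 0},
    {"fingers": -1, "x": 0, "y": 0, "z": 0.103, "wx": 0, "wy": 0, "wz": 0},
    {"fingers": -1, "x": 0, "y": 0, "z": 0.103, "wx": 0, "wy": 0, "wz": 0},
    {"fingers": -1, "x": 0, "y": 0, "z": 0.103, "wx": 0, "wy": 0, "wz": 0},
  ],
  grip_force=80,
)

```text
time: 3.48
ee_pos: [0.3846, 0.2682, 0.0587]
tcp_rot: [179.9, -0.1, 83.6]
wrist_force: [-1.3, 0.8, 7.1]
opening: 0.0109
```

Run:
```python
from mv import *
print(bot.get_obs())
p,d=bot.camera('scene'); cv2.imwrite('pics/s3.png',cv2.resize(p[150:390,180:500],None,fx=2.5,fy=2.5))
```

```text
{'time': 3.4833, 'q': array([ 34.8661,  -5.7822, -20.9528,  74.6887,   0.0325, 131.308 ]), 'qd': array([ 0.0171,  0.047 ,  0.0474, -0.019 ,  0.0413, -0.0419]), 'joint_efforts': array([ -0.9857, -36.8103,  43.2154,  -0.2786,  -0.5511,   0.0354]), 'ee_pos': array([0.3846, 0.2682, 0.0587]), 'tcp_rot': array([179.9157,  -0.1173,  83.5583]), 'wrist_force': array([-1.2954,  0.8045,  7.0826]), 'torque': array([0.284 , 0.3551, 0.0417]), 'opening': 0.01088740613743305}
```

View pics/s3.png

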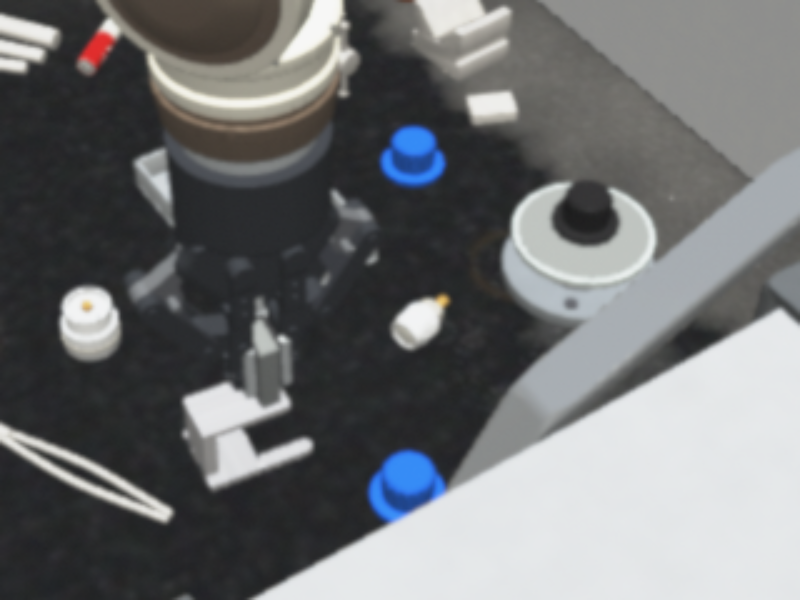

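Run:
```python
from mv import *
C=dict(cp=[.384,.2675,.057],cr=[180,0,83.54])
delta([.384,.2675,.127],83.54,**C)
delta([.53,.285,.127],83.54,**C)
```

```text
shift mm [  0.   0. -70.] rot [0. 0. 0.]
shift mm [ 33.82 143.1  -70.  ] rot [0. 0. 0.]
```

Call:
play_rows(
  targets=[
    {"fingers": -1, "x": 0, "y": 0, "z": -0.01, "wx": 0, "wy": 0, "wz": 0},
    {"fingers": -1, "x": 0, "y": 0, "z": -0.03, "wx": 0, "wy": 0, "wz": 0},
    {"fingers": -1, "x": 0, "y": 0, "z": -0.05, "wx": 0, "wy": 0, "wz": 0},
    {"fingers": -1, "x": 0.003, "y": 0.013, "z": -0.07, "wx": 0, "wy": 0, "wz": 0},
    {"fingers": -1, "x": 0.008, "y": 0.033, "z": -0.07, "wx": 0, "wy": 0, "wz": 0},
    {"fingers": -1, "x": 0.014, "y": 0.058, "z": -0.07, "wx": 0, "wy": 0, "wz": 0},
    {"fingers": -1, "x": 0.02, "y": 0.083, "z": -0.07, "wx": 0, "wy": 0, "wz": 0},
    {"fingers": -1, "x": 0.026, "y": 0.108, "z": -0.07, "wx": 0, "wy": 0, "wz": 0},
    {"fingers": -1, "x": 0.031, "y": 0.13, "z": -0.07, "wx": 0, "wy": 0, "wz": 0},
    {"fingers": -1, "x": 0.034, "y": 0.143, "z": -0.07, "wx": 0, "wy": 0, "wz": 0},
    {"fingers": -1, "x": 0.034, "y": 0.143, "z": -0.07, "wx": 0, "wy": 0, "wz": 0},
    {"fingers": -1, "x": 0.034, "y": 0.143, "z": -0.07, "wx": 0, "wy": 0, "wz": 0},
    {"fingers": -1, "x": 0.034, "y": 0.143, "z": -0.07, "wx": 0, "wy": 0, "wz": 0},
  ],
)

```text
time: 4.62
ee_pos: [0.5292, 0.285, 0.1275]
tcp_rot: [-180.0, 0.0, 83.5]
wrist_force: [-0.3, -0.1, -1.3]
opening: 0.011
```

Run:
```python
from fit import *
o=bot.get_obs();print(o)
z=o['ee_pos'][2]-.0587
for n in('scene','top'):
    p,d=bot.camera(n)
    p2=p[130:330,260:480] if n=='scene' else p[130:280,250:400]
    cv2.imwrite(f'pics/{n}4.png',cv2.resize(p2,None,fx=3.5,fy=3,interpolation=cv2.INTER_CUBIC))
    cv2.imwrite(f'pics/{n}4f.png',p)
    for k in bot.outline_of('puller_eye',n)[:2]:
        print(n,k['confidence'],k['extent'],*fit(n,k['region'],puller(),[.53,.285,-.113],z=z))
    for k in bot.place_of('puller_eye',n)[:2]: print(k, at_z(n,[k['point'][::-1]],z+.005))
```

```text
{'time': 4.6167, 'q': array([ 28.302 ,  11.2557,   4.3839,  83.1674,   0.0014, 124.76  ]), 'qd': array([ 0.2912, -0.8866, -0.6346, -0.2435, -0.1075,  0.0235]), 'joint_efforts': array([ -0.4235, -59.2786,  48.1456,  -0.0654,  -0.0083,  -0.0057]), 'ee_pos': array([0.5292, 0.285 , 0.1275]), 'tcp_rot': array([-179.967 ,    0.0212,   83.542 ]), 'wrist_force': array([-0.3212, -0.0917, -1.3071]), 'torque': array([-0.0262, -0.0476,  0.019 ]), 'opening': 0.010967918893421044}
scene 0.62 [336.5, 195.8, 387.4, 264.3] [ 0.5308  0.284  -0.1174] 0.7886655330657959
{'point': [239.5, 369.1], 'confidence': 0.62} [[0.5311 0.2848 0.0738]]
top 0.83 [302.8, 209.1, 327.9, 240.8] [ 0.5267  0.2819 -0.1781] 0.3809624910354614
{'point': [219.1, 315.0], 'confidence': 0.68} [[0.5238 0.2861 0.0738]]
```

View pics/scene4.png

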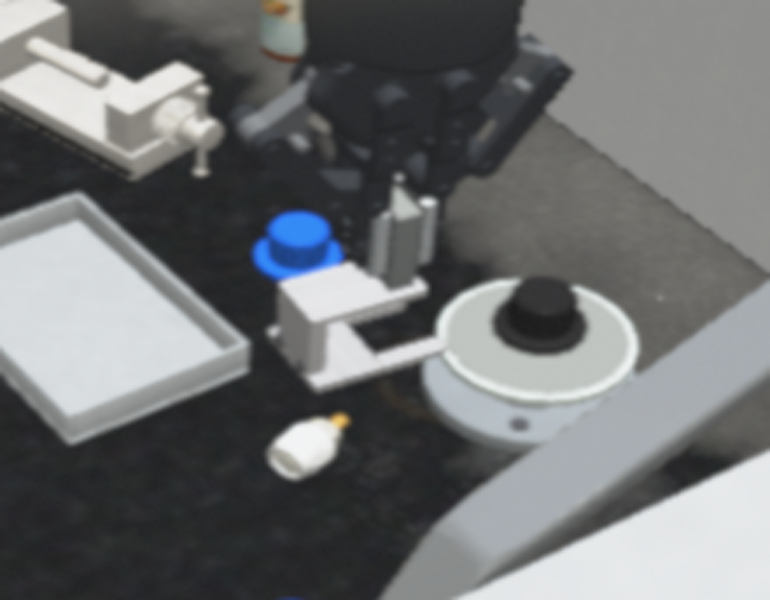

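View pics/top4.png

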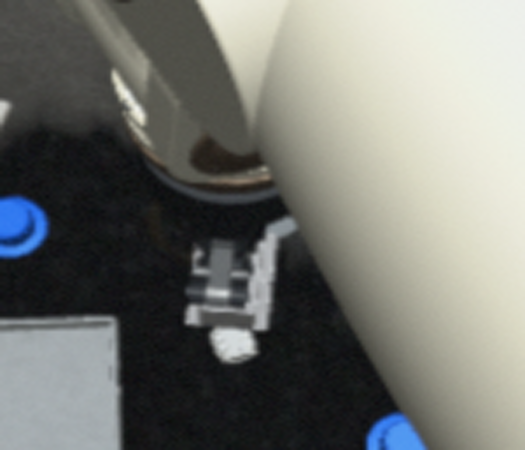

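The puller hangs upright, with its tines pointing at the stand (scene view, about (370,240)). I'll refine the lateral relation with overlays.

```bash
cat > ov.py <<'E'
from fit import *
def overlay(n,img,out,crop,f,P=None,st=None,extra=None):
    a,b,c,e=crop; im=cv2.resize(img[b:e,a:c],None,fx=f,fy=f,interpolation=cv2.INTER_CUBIC)
    def pl(pts,col,closed=True):
        uv=(proj(n,pts)+.5-[a,b])*f-.5
        cv2.polylines(im,[np.round(uv*8).astype(np.int32)],closed,col,1,cv2.LINE_AA,3)
    if P is not None:
        x,y,yaw,z=P; c,s=np.cos(yaw),np.sin(yaw); R=np.array([[c,-s,0],[s,c,0],[0,0,1]])
        for B in puller():
            for i,j in((0,1),(0,2),(0,4),(1,3),(1,5),(2,3),(2,6),(3,7),(4,5),(4,6),(5,7),(6,7)):
                pl((B[[i,j]]@R.T)+[x,y,z],(0,0,255),False)
    if st is not None:
        for r,z in((.042,.036),(.02,.0425),(.02,.0465),(.0135,.0655)):
            t=np.linspace(0,6.283,60); pl(np.c_[st[0]+r*np.cos(t),st[1]+r*np.sin(t),z+0*t],(0,200,0))
    cv2.imwrite(out,im)
E
python3 - <<'E'
from ov import *
im=cv2.imread('pics/scene4f.png')
overlay('scene',im,'pics/o1.png',(320,160,460,290),5.7,P=(.5308,.2845,-.113,.0688),st=(.6072,.2783))
im=cv2.imread('pics/scene0.png')
overlay('scene',im,'pics/o2.png',(240,260,340,350),6,P=(.385,.2675,-.115,0))
im=cv2.imread('pics/top0.png')
overlay('top',im,'pics/o3.png',(280,150,380,230),7,st=(.605,.2761))
E
```

```text
(no output)
```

View pics/o1.png

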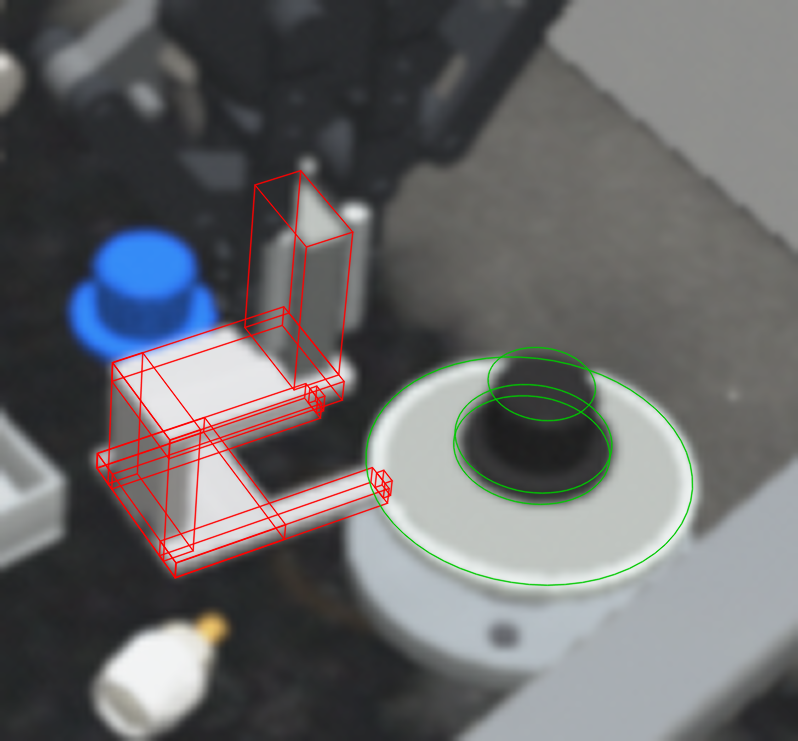

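View pics/o2.png

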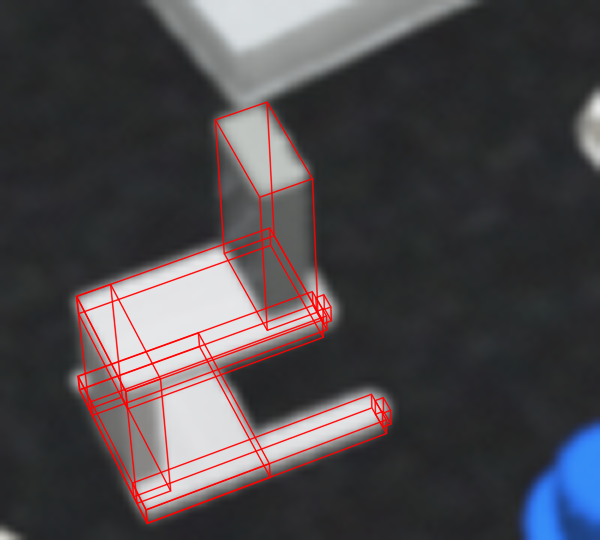

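View pics/o3.png

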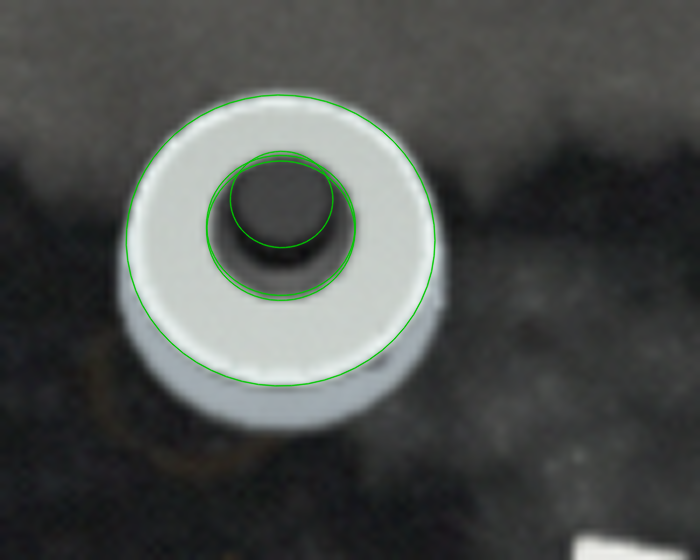

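Call:
play_rows(
  targets=[
    {"fingers": -1, "x": 0.001, "y": 0.008, "z": 0.008, "wx": 0, "wy": 0, "wz": 0},
    {"fingers": -1, "x": 0.0015, "y": 0.018, "z": 0.015, "wx": 0, "wy": 0, "wz": 0},
    {"fingers": -1, "x": 0.0015, "y": 0.025, "z": 0.02, "wx": 0, "wy": 0, "wz": 0},
    {"fingers": -1, "x": 0.0015, "y": 0.028, "z": 0.023, "wx": 0, "wy": 0, "wz": 0},
    {"fingers": -1, "x": 0.0015, "y": 0.028, "z": 0.023, "wx": 0, "wy": 0, "wz": 0},
    {"fingers": -1, "x": 0.0015, "y": 0.028, "z": 0.023, "wx": 0, "wy": 0, "wz": 0},
    {"fingers": -1, "x": 0.0015, "y": 0.028, "z": 0.023, "wx": 0, "wy": 0, "wz": 0},
  ],
)

```text
time: 5.5
ee_pos: [0.5579, 0.2835, 0.1043]
tcp_rot: [-180.0, 0.0, 83.5]
wrist_force: [0.3, -0.3, -0.6]
opening: 0.0111
```

Run:
```python
from ov import *
o=bot.get_obs();print(o['ee_pos'],o['tcp_rot'],o['wrist_force'],o['torque'])
z=o['ee_pos'][2]-.0587
p,d=bot.camera('scene'); cv2.imwrite('pics/scene5f.png',p)
x,y=o['ee_pos'][:2]
overlay('scene',p,'pics/o5.png',(340,170,460,280),6.6,P=(x+.0016,y-.0005,-.1128,z),st=(.6072,.2783))
for k in bot.outline_of('puller_eye','scene')[:1]: print(k['confidence'],*fit('scene',k['region'],puller(),[x,y,-.113],z=z))
p,d=bot.camera('top'); cv2.imwrite('pics/top5.png',cv2.resize(p[130:280,250:400],None,fx=4,fy=4))
```

```text
[0.5579 0.2835 0.1043] [-179.9881    0.0013   83.5338] [ 0.3028 -0.2737 -0.6021] [ 0.0128  0.0129 -0.0087]
0.84 [ 0.5595  0.2829 -0.1397] 0.7884347438812256
```

View pics/o5.png

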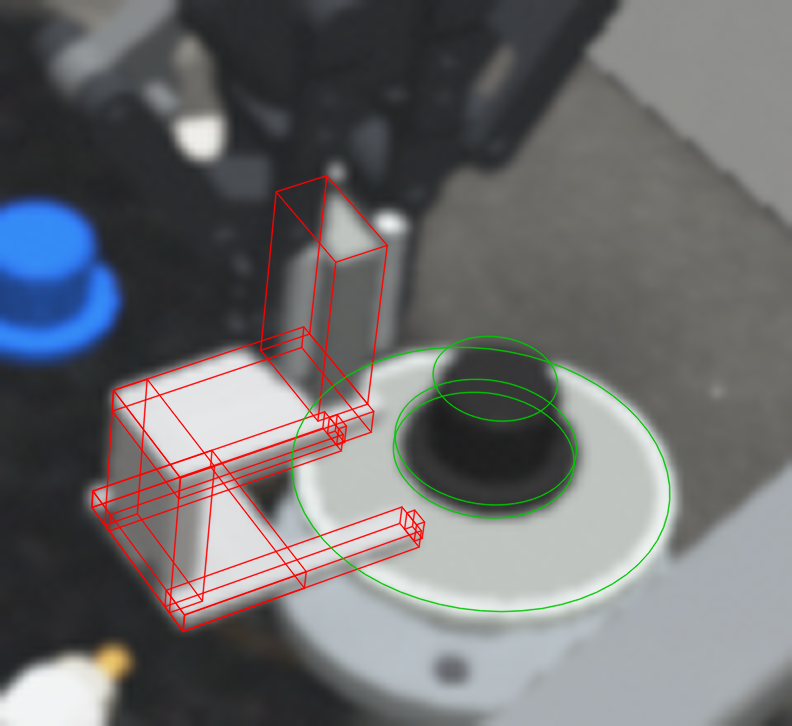

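View pics/top5.png

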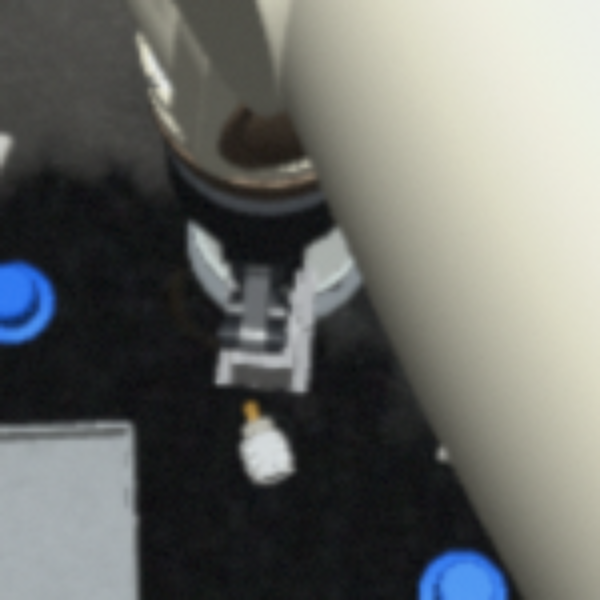

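Run:
```python
from ov import *
from fit import *
im=cv2.imread('pics/scene4f.png')
B=puller(); B[6]=box(-.04,.0085,-.0145,.0145,.034,.04)
full=render('scene',B,.5308,.2845,-.1128,.0688)
hand=cv2.dilate((render('scene',[box(-.012,.012,-.016,.016,.039,.09)],.5308,.2845,-.1128,.0688)>0).astype(np.uint8),np.ones((5,5)))
roi=cv2.dilate((full>0).astype(np.uint8),np.ones((7,7)))*(1-hand)
# avoid blue cap & table
hsv=cv2.cvtColor(im,cv2.COLOR_BGR2HSV); g=im.min(2).astype(float)
roi[:, 384:]=0
blue=cv2.dilate(((hsv[...,1]>120)).astype(np.uint8),np.ones((5,5))); roi*=1-blue
cv2.imwrite('pics/roi.png',cv2.resize((im*roi[...,None])[170:290,320:420],None,fx=6,fy=6))
s=np.clip((g-40)/(110-40),0,1)
def f(p,yaw=-.1128,z=.0688):
    m=render('scene',B,p[0],p[1],yaw,z); return (np.abs(m-s)*roi).sum()
for z in(.0678,.0688,.0698):
  for sc in(90,110,140):
    s=np.clip((g-30)/(sc-30),0,1)
    r=minimize(f,[.5308,.2845],args=(-.1128,z),method='Nelder-Mead',options=dict(initial_simplex=[[.529,.283],[.533,.284],[.531,.287]],xatol=1e-5)); print(z,sc,r.x,r.fun)
```

```text
0.0678 90 [0.5302 0.2854] 155.50416666666666
0.0678 110 [0.5317 0.2856] 142.71249999999998
0.0678 140 [0.5321 0.2863] 162.1431818181818
0.0688 90 [0.5297 0.2844] 155.52083333333331
0.0688 110 [0.5306 0.285 ] 140.5625
0.0688 140 [0.5315 0.2856] 158.11022727272726
0.0698 90 [0.5293 0.284 ] 154.65833333333333Traceback (most recent call last):
  File "<stdin>", line 19, in <module>
    res = _minimize_neldermead(fun, x0, args, callback, bounds=bounds,
                               **options)
    fxcc = func(xcc)
    fx = function(np.copy(x), *(wrapper_args + args))
  File "<stdin>", line 15, in f
  File "fit.py", line 15, in render
    uv=proj(n,b@R.T+[x,y,z]); h=cv2.convexHull(np.round((uv+.5)*S).astype(np.int32)); cv2.fillConvexPoly(m,h,1)
  File "h.py", line 16, in proj
    K,d,T=cal(n); return cv2.projectPoints(np.array(P,float).reshape(-1,1,3),cv2.Rodrigues(T[:3,:3])[0],T[:3,3],K,d)[0].reshape(-1,2)
          ~~~^^^
  File "h.py", line 5, in cal
    c=bot.get_calibration(n); K=np.array([[c['fx'],0,c['cx']],[0,c['fy'],c['cy']],[0,0,1.]])
ValueError: time passes only in moves, steps and waits
```

View pics/roi.png

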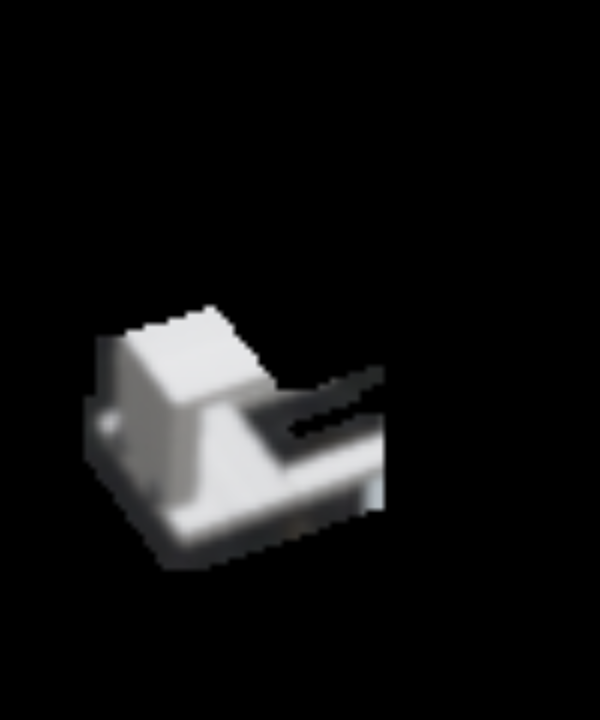

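```bash
python3 - <<'E'
import pickle
from workcell import bot
pickle.dump({n:bot.get_calibration(n) for n in('scene','top')},open('cal.pkl','wb'))
s=open('h.py').read().replace("def cal(n):\n    c=bot.get_calibration(n)","import pickle\nCAL=pickle.load(open('cal.pkl','rb'))\ndef cal(n):\n    c=CAL[n]")
open('h.py','w').write(s)
E
python3 -c "
from h import *
print(cal('top')[0][0], bot.get_obs()['time'])"
```

```text
[473.1979   0.     312.7573] 5.65
```

Call:
play_rows(
  targets=[
    {"fingers": -1, "x": 0, "y": 0, "z": 0.003, "wx": 0, "wy": 0, "wz": 0},
    {"fingers": -1, "x": 0, "y": 0, "z": 0.006, "wx": 0, "wy": 0, "wz": 0},
    {"fingers": -1, "x": 0, "y": 0, "z": 0.0075, "wx": 0, "wy": 0, "wz": 0},
    {"fingers": -1, "x": 0, "y": 0, "z": 0.0075, "wx": 0, "wy": 0, "wz": 0},
    {"fingers": -1, "x": 0, "y": 0, "z": 0.0075, "wx": 0, "wy": 0, "wz": 0},
  ],
)

```text
time: 6.07
ee_pos: [0.5578, 0.2835, 0.0966]
tcp_rot: [-180.0, 0.0, 83.5]
wrist_force: [0.5, -0.6, -0.8]
opening: 0.0112
```

Call:
play_rows(
  targets=[
    {"fingers": -1, "x": 0, "y": 0, "z": 0.0005, "wx": 0, "wy": 0, "wz": 0},
    {"fingers": -1, "x": 0, "y": 0, "z": 0.0005, "wx": 0, "wy": 0, "wz": 0},
    {"fingers": -1, "x": 0, "y": 0, "z": 0.0005, "wx": 0, "wy": 0, "wz": 0},
  ],
)

```text
time: 6.32
ee_pos: [0.558, 0.2835, 0.0964]
tcp_rot: [180.0, -0.0, 83.5]
wrist_force: [-0.1, -0.1, -0.9]
opening: 0.0113
```

Call:
play_rows(
  targets=[
    {"fingers": -1, "x": 0, "y": 0, "z": 0.0005, "wx": 0, "wy": 0, "wz": 0},
    {"fingers": -1, "x": 0, "y": 0, "z": 0.0005, "wx": 0, "wy": 0, "wz": 0},
    {"fingers": -1, "x": 0, "y": 0, "z": 0.0005, "wx": 0, "wy": 0, "wz": 0},
  ],
)

```text
time: 6.57
ee_pos: [0.5579, 0.2835, 0.0958]
tcp_rot: [-180.0, 0.0, 83.5]
wrist_force: [0.5, 0.7, -0.8]
opening: 0.0111
```

Call:
play_rows(
  targets=[
    {"fingers": -1, "x": 0, "y": 0, "z": 0.0005, "wx": 0, "wy": 0, "wz": 0},
    {"fingers": -1, "x": 0, "y": 0, "z": 0.0005, "wx": 0, "wy": 0, "wz": 0},
    {"fingers": -1, "x": 0, "y": 0, "z": 0.0005, "wx": 0, "wy": 0, "wz": 0},
  ],
)

```text
time: 6.82
ee_pos: [0.5579, 0.2835, 0.0952]
tcp_rot: [-180.0, 0.0, 83.5]
wrist_force: [0.4, 0.4, -2.2]
opening: 0.011
```

Call:
play_rows(
  targets=[
    {"fingers": -1, "x": 0, "y": 0, "z": 0.0005, "wx": 0, "wy": 0, "wz": 0},
    {"fingers": -1, "x": 0, "y": 0, "z": 0.0005, "wx": 0, "wy": 0, "wz": 0},
    {"fingers": -1, "x": 0, "y": 0, "z": 0.0005, "wx": 0, "wy": 0, "wz": 0},
  ],
)

```text
time: 7.07
ee_pos: [0.558, 0.2836, 0.0949]
tcp_rot: [180.0, -0.0, 83.5]
wrist_force: [0.0, -0.7, -0.5]
opening: 0.0112
```

Call:
play_rows(
  targets=[
    {"fingers": -1, "x": 0, "y": 0, "z": 0.0004, "wx": 0, "wy": 0, "wz": 0},
    {"fingers": -1, "x": 0, "y": 0, "z": 0.0004, "wx": 0, "wy": 0, "wz": 0},
    {"fingers": -1, "x": 0, "y": 0, "z": 0.0004, "wx": 0, "wy": 0, "wz": 0},
  ],
)

```text
time: 7.32
ee_pos: [0.558, 0.2836, 0.0948]
tcp_rot: [180.0, -0.0, 83.5]
wrist_force: [-1.7, -1.9, 3.0]
opening: 0.0111
```

Call:
play_rows(
  targets=[
    {"fingers": -1, "x": 0, "y": 0, "z": 0.0004, "wx": 0, "wy": 0, "wz": 0},
    {"fingers": -1, "x": 0, "y": 0, "z": 0.0004, "wx": 0, "wy": 0, "wz": 0},
    {"fingers": -1, "x": 0, "y": 0, "z": 0.0004, "wx": 0, "wy": 0, "wz": 0},
  ],
)

```text
time: 7.57
ee_pos: [0.558, 0.2836, 0.0948]
tcp_rot: [180.0, -0.0, 83.5]
wrist_force: [-2.6, -1.2, 5.7]
opening: 0.0113
```

Run:
```python
from h import *
for i in range(4):
    o=bot.get_obs(); print(o['time'],o['ee_pos'],o['wrist_force'],o['torque']); bot.camera('scene')
```

```text
7.5667 [0.558  0.2836 0.0948] [-2.5877 -1.2234  5.6701] [-0.3055  0.5358  0.0171]
7.6167 [0.558  0.2836 0.0948] [-3.0346 -1.1172  6.2517] [-0.2693  0.5146 -0.0178]
7.6667 [0.558  0.2835 0.0948] [-2.7584 -0.938   7.1116] [-0.278   0.4899 -0.0046]
7.7167 [0.558  0.2836 0.0948] [-2.699  -1.3397  5.2323] [-0.2774  0.5412 -0.0212]
```

Contact with the table came at TCP z 0.0948, as predicted. I'll raise 0.7 mm to mid-gap and slide in.

Call:
play_rows(
  targets=[
    {"fingers": -1, "x": 0, "y": 0, "z": -0.0014, "wx": 0, "wy": 0, "wz": 0},
    {"fingers": -1, "x": 0, "y": 0, "z": -0.0014, "wx": 0, "wy": 0, "wz": 0},
    {"fingers": -1, "x": 0, "y": 0.003, "z": -0.0014, "wx": 0, "wy": 0, "wz": 0},
    {"fingers": -1, "x": 0, "y": 0.006, "z": -0.0014, "wx": 0, "wy": 0, "wz": 0},
    {"fingers": -1, "x": 0, "y": 0.009, "z": -0.0014, "wx": 0, "wy": 0, "wz": 0},
    {"fingers": -1, "x": 0, "y": 0.012, "z": -0.0014, "wx": 0, "wy": 0, "wz": 0},
    {"fingers": -1, "x": 0, "y": 0.014, "z": -0.0014, "wx": 0, "wy": 0, "wz": 0},
    {"fingers": -1, "x": 0, "y": 0.014, "z": -0.0014, "wx": 0, "wy": 0, "wz": 0},
  ],
)

```text
time: 8.43
ee_pos: [0.5723, 0.2818, 0.0952]
tcp_rot: [-180.0, 0.0, 83.5]
wrist_force: [-0.4, -0.5, -1.1]
opening: 0.0115
```

Run:
```python
from ov import *
o=bot.get_obs(); print(o['ee_pos'],o['wrist_force'],o['torque'])
z=o['ee_pos'][2]-.0587
x,y=o['ee_pos'][:2]
p,d=bot.camera('scene')
overlay('scene',p,'pics/o6.png',(360,190,450,275),8.5)
o=bot.get_obs(); print(o['ee_pos'],o['wrist_force'],o['torque'])
```

```text
[0.5723 0.2818 0.0952] [-0.4421 -0.517  -1.1182] [ 0.0566 -0.0467 -0.0338]
[0.5721 0.2819 0.0952] [ 1.0626  0.5158 -1.781 ] [-0.0102 -0.0907  0.0399]
```

View pics/o6.png

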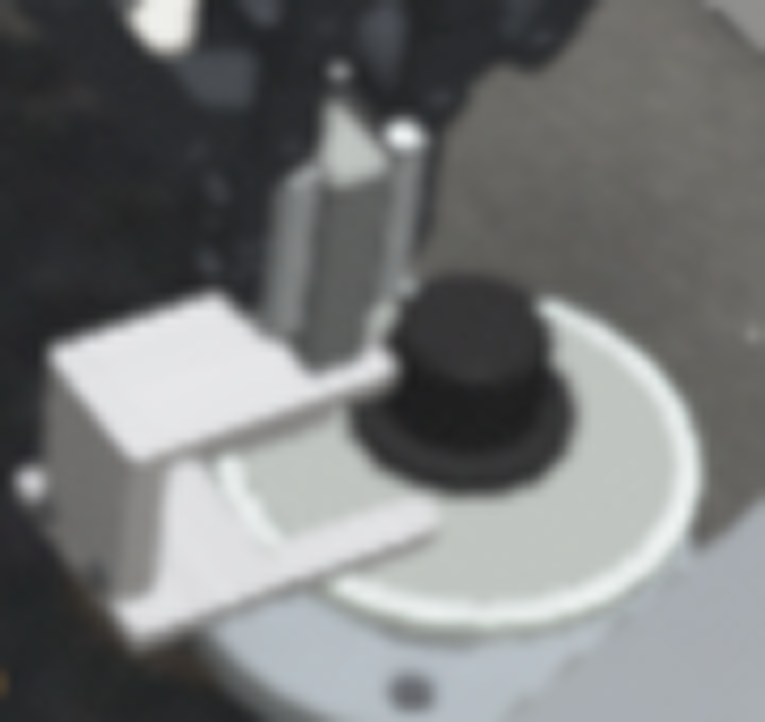

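Call:
play_rows(
  targets=[
    {"fingers": -1, "x": 0, "y": 0.002, "z": -0.0002, "wx": 0, "wy": 0, "wz": 0},
    {"fingers": -1, "x": 0, "y": 0.004, "z": -0.0002, "wx": 0, "wy": 0, "wz": 0},
    {"fingers": -1, "x": 0, "y": 0.006, "z": -0.0002, "wx": 0, "wy": 0, "wz": 0},
    {"fingers": -1, "x": 0, "y": 0.006, "z": -0.0002, "wx": 0, "wy": 0, "wz": 0},
  ],
)

```text
time: 8.82
ee_pos: [0.5782, 0.2812, 0.0956]
tcp_rot: [180.0, -0.0, 83.5]
wrist_force: [0.2, 0.8, -1.2]
opening: 0.011
```

Call:
play_rows(
  targets=[
    {"fingers": -1, "x": 0, "y": 0.0015, "z": 0, "wx": 0, "wy": 0, "wz": 0},
    {"fingers": -1, "x": 0, "y": 0.003, "z": 0, "wx": 0, "wy": 0, "wz": 0},
    {"fingers": -1, "x": 0, "y": 0.005, "z": 0, "wx": 0, "wy": 0, "wz": 0},
    {"fingers": -1, "x": 0, "y": 0.005, "z": 0, "wx": 0, "wy": 0, "wz": 0},
  ],
)

```text
time: 9.15
ee_pos: [0.5831, 0.2807, 0.0955]
tcp_rot: [180.0, -0.0, 83.5]
wrist_force: [0.7, -0.2, -1.1]
opening: 0.0111
```

Run:
```python
from ov import *
for i in range(3):
    o=bot.get_obs(); print(o['ee_pos'],o['wrist_force'],o['torque']); p,d=bot.camera('scene')
overlay('scene',p,'pics/o7.png',(360,190,450,275),8.5)
```

```text
[0.5831 0.2807 0.0955] [ 0.7219 -0.2039 -1.0574] [-0.0273 -0.0142  0.0113]
[0.5829 0.2806 0.0955] [-0.2914  0.3634 -1.7399] [-0.0103 -0.0396  0.013 ]
[0.5828 0.2807 0.0955] [-0.6308 -0.4204 -0.9953] [ 0.0091 -0.0163  0.0414]
```

View pics/o7.png

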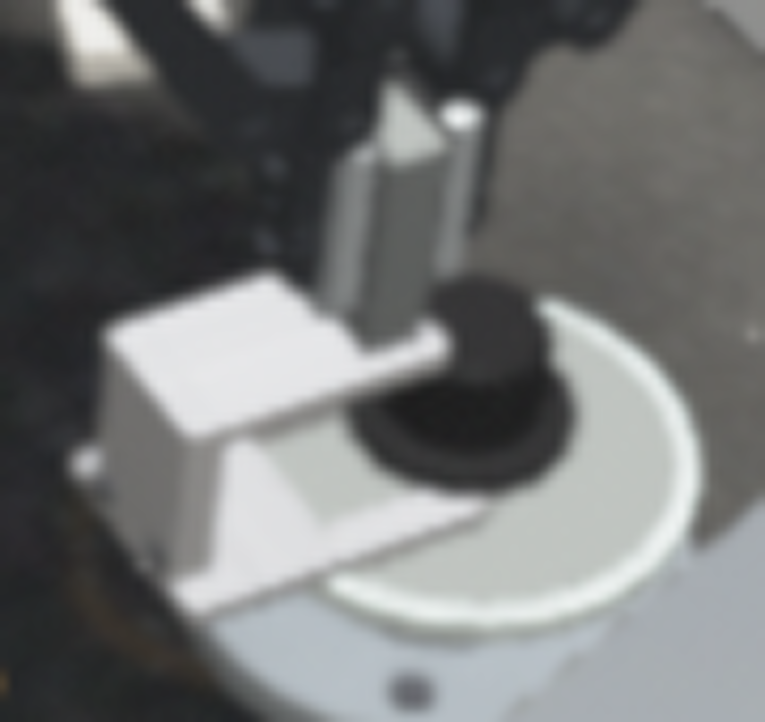

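Call:
play_rows(
  targets=[
    {"fingers": -1, "x": 0, "y": 0.002, "z": 0, "wx": 0, "wy": 0, "wz": 0},
    {"fingers": -1, "x": 0, "y": 0.004, "z": 0, "wx": 0, "wy": 0, "wz": 0},
    {"fingers": -1, "x": 0, "y": 0.006, "z": 0, "wx": 0, "wy": 0, "wz": 0},
    {"fingers": -1, "x": 0, "y": 0.006, "z": 0, "wx": 0, "wy": 0, "wz": 0},
  ],
)

```text
time: 9.63
ee_pos: [0.5891, 0.28, 0.0955]
tcp_rot: [180.0, -0.0, 83.5]
wrist_force: [-0.9, -0.0, -1.4]
opening: 0.0111
```

Call:
play_rows(
  targets=[
    {"fingers": -1, "x": 0, "y": 0.002, "z": 0, "wx": 0, "wy": 0, "wz": 0},
    {"fingers": -1, "x": 0, "y": 0.004, "z": 0, "wx": 0, "wy": 0, "wz": 0},
    {"fingers": -1, "x": 0, "y": 0.006, "z": 0, "wx": 0, "wy": 0, "wz": 0},
    {"fingers": -1, "x": 0, "y": 0.006, "z": 0, "wx": 0, "wy": 0, "wz": 0},
  ],
)

```text
time: 9.97
ee_pos: [0.5951, 0.2793, 0.0955]
tcp_rot: [180.0, -0.0, 83.5]
wrist_force: [0.5, 0.6, -1.1]
opening: 0.0111
```

Run:
```python
from ov import *
for i in range(3):
    o=bot.get_obs(); print(o['ee_pos'],o['wrist_force'],o['torque']); p,d=bot.camera('scene')
overlay('scene',p,'pics/o8.png',(360,190,450,275),8.5)
```

```text
[0.5951 0.2793 0.0955] [ 0.4642  0.6403 -1.0541] [ 0.0543 -0.0501 -0.0158]
[0.5949 0.2793 0.0955] [ 0.3553 -1.0075 -2.1744] [ 0.013  -0.0463  0.0319]
[0.5948 0.2793 0.0955] [-0.473  -0.6734 -2.0967] [-0.0057 -0.0192 -0.0117]
```

View pics/o8.png

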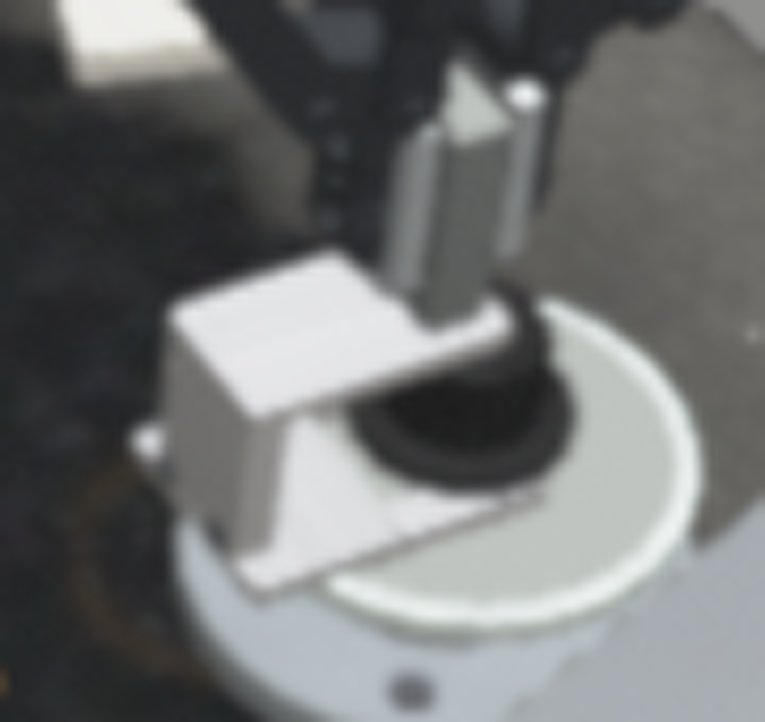

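Call:
play_rows(
  targets=[
    {"fingers": -1, "x": 0, "y": 0.002, "z": 0, "wx": 0, "wy": 0, "wz": 0},
    {"fingers": -1, "x": 0, "y": 0.004, "z": 0, "wx": 0, "wy": 0, "wz": 0},
    {"fingers": -1, "x": 0, "y": 0.006, "z": 0, "wx": 0, "wy": 0, "wz": 0},
    {"fingers": -1, "x": 0, "y": 0.006, "z": 0, "wx": 0, "wy": 0, "wz": 0},
  ],
)

```text
time: 10.45
ee_pos: [0.601, 0.2786, 0.0955]
tcp_rot: [180.0, -0.0, 83.5]
wrist_force: [-0.1, 0.8, -2.1]
opening: 0.0113
```

Call:
play_rows(
  targets=[
    {"fingers": -1, "x": 0, "y": 0.001, "z": 0, "wx": 0, "wy": 0, "wz": 0},
    {"fingers": -1, "x": 0, "y": 0.002, "z": 0, "wx": 0, "wy": 0, "wz": 0},
    {"fingers": -1, "x": 0, "y": 0.002, "z": 0, "wx": 0, "wy": 0, "wz": 0},
  ],
)

```text
time: 10.7
ee_pos: [0.6028, 0.2784, 0.0956]
tcp_rot: [180.0, -0.0, 83.5]
wrist_force: [0.6, -0.5, -1.9]
opening: 0.0114
```

Call:
play_rows(
  targets=[
    {"fingers": -1, "x": 0, "y": 0.0005, "z": 0, "wx": 0, "wy": 0, "wz": 0},
    {"fingers": -1, "x": 0, "y": 0.001, "z": 0, "wx": 0, "wy": 0, "wz": 0},
    {"fingers": -1, "x": 0, "y": 0.001, "z": 0, "wx": 0, "wy": 0, "wz": 0},
  ],
)

```text
time: 10.95
ee_pos: [0.6037, 0.2783, 0.0956]
tcp_rot: [180.0, -0.0, 83.5]
wrist_force: [0.9, -0.2, -2.0]
opening: 0.0112
```

Still free at about 46 mm. I'll continue in 0.5–1 mm steps.

Call:
play_rows(
  targets=[
    {"fingers": -1, "x": 0, "y": 0.0005, "z": 0, "wx": 0, "wy": 0, "wz": 0},
    {"fingers": -1, "x": 0, "y": 0.0008, "z": 0, "wx": 0, "wy": 0, "wz": 0},
    {"fingers": -1, "x": 0, "y": 0.0008, "z": 0, "wx": 0, "wy": 0, "wz": 0},
  ],
)

```text
time: 11.2
ee_pos: [0.6045, 0.2783, 0.0956]
tcp_rot: [180.0, -0.0, 83.5]
wrist_force: [0.3, 0.2, -1.9]
opening: 0.011
```

Call:
play_rows(
  targets=[
    {"fingers": -1, "x": 0, "y": 0.0005, "z": 0, "wx": 0, "wy": 0, "wz": 0},
    {"fingers": -1, "x": 0, "y": 0.0005, "z": 0, "wx": 0, "wy": 0, "wz": 0},
    {"fingers": -1, "x": 0, "y": 0.0005, "z": 0, "wx": 0, "wy": 0, "wz": 0},
  ],
)

```text
time: 11.45
ee_pos: [0.6049, 0.2782, 0.0956]
tcp_rot: [-180.0, 0.0, 83.5]
wrist_force: [0.6, 0.3, -0.2]
opening: 0.0111
```

Call:
play_rows(
  targets=[
    {"fingers": -1, "x": 0, "y": 0.0005, "z": 0, "wx": 0, "wy": 0, "wz": 0},
    {"fingers": -1, "x": 0, "y": 0.0005, "z": 0, "wx": 0, "wy": 0, "wz": 0},
    {"fingers": -1, "x": 0, "y": 0.0005, "z": 0, "wx": 0, "wy": 0, "wz": 0},
  ],
)

```text
time: 11.7
ee_pos: [0.6055, 0.2781, 0.0956]
tcp_rot: [-180.0, 0.0, 83.5]
wrist_force: [0.1, -0.1, -1.5]
opening: 0.0108
```

Call:
play_rows(
  targets=[
    {"fingers": -1, "x": 0, "y": 0.0005, "z": 0, "wx": 0, "wy": 0, "wz": 0},
    {"fingers": -1, "x": 0, "y": 0.0005, "z": 0, "wx": 0, "wy": 0, "wz": 0},
    {"fingers": -1, "x": 0, "y": 0.0005, "z": 0, "wx": 0, "wy": 0, "wz": 0},
  ],
)

```text
time: 11.95
ee_pos: [0.606, 0.2781, 0.0956]
tcp_rot: [180.0, 0.0, 83.5]
wrist_force: [-0.0, 1.3, -0.9]
opening: 0.0108
```

Call:
play_rows(
  targets=[
    {"fingers": -1, "x": 0, "y": 0.0005, "z": 0, "wx": 0, "wy": 0, "wz": 0},
    {"fingers": -1, "x": 0, "y": 0.0005, "z": 0, "wx": 0, "wy": 0, "wz": 0},
    {"fingers": -1, "x": 0, "y": 0.0005, "z": 0, "wx": 0, "wy": 0, "wz": 0},
  ],
)

```text
time: 12.2
ee_pos: [0.6064, 0.278, 0.0956]
tcp_rot: [-180.0, -0.0, 83.5]
wrist_force: [-0.3, -0.5, -2.1]
opening: 0.0111
```

Run:
```python
from ov import *
for i in range(3):
    o=bot.get_obs(); print(o['ee_pos'],o['wrist_force'],o['torque']); p,d=bot.camera('scene')
overlay('scene',p,'pics/o9.png',(360,190,450,275),8.5)
```

```text
[0.6064 0.278  0.0956] [-0.2527 -0.5197 -2.082 ] [-0.0088 -0.0176 -0.0148]
[0.6064 0.278  0.0956] [ 0.1251  0.011  -2.1924] [-0.0527 -0.0419  0.024 ]
[0.6064 0.278  0.0955] [-0.0844  0.1686 -0.6234] [-0.0015 -0.0501  0.0172]
```

View pics/o9.png

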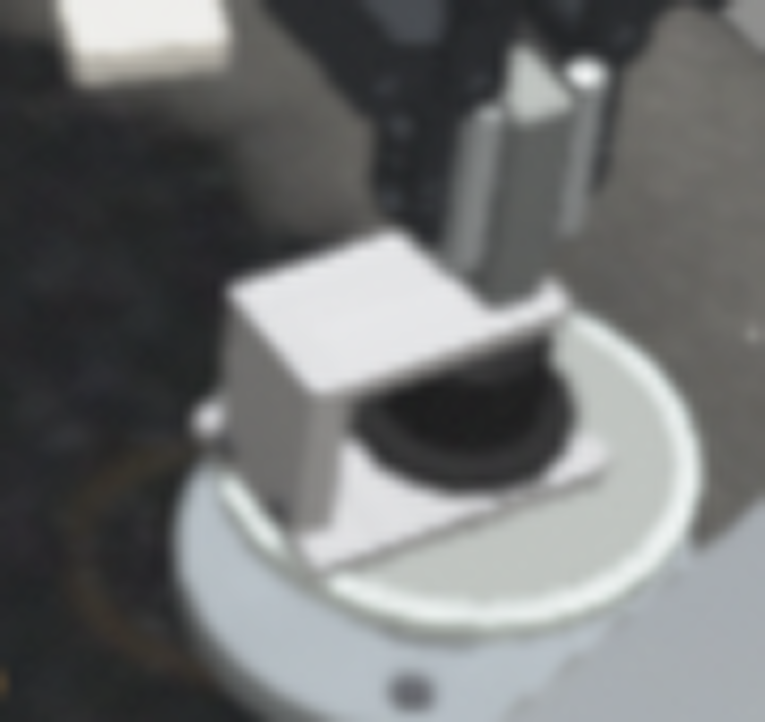

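Call:
play_rows(
  targets=[
    {"fingers": -1, "x": 0, "y": 0.0006, "z": 0, "wx": 0, "wy": 0, "wz": 0},
    {"fingers": -1, "x": 0, "y": 0.0006, "z": 0, "wx": 0, "wy": 0, "wz": 0},
    {"fingers": -1, "x": 0, "y": 0.0006, "z": 0, "wx": 0, "wy": 0, "wz": 0},
  ],
)

```text
time: 12.6
ee_pos: [0.6068, 0.278, 0.0955]
tcp_rot: [-180.0, 0.0, 83.5]
wrist_force: [-1.6, -0.8, -0.9]
opening: 0.011
```

Call:
play_rows(
  targets=[
    {"fingers": -1, "x": 0, "y": 0.0005, "z": 0, "wx": 0, "wy": 0, "wz": 0},
    {"fingers": -1, "x": 0, "y": 0.0005, "z": 0, "wx": 0, "wy": 0, "wz": 0},
    {"fingers": -1, "x": 0, "y": 0.0005, "z": 0, "wx": 0, "wy": 0, "wz": 0},
  ],
)

```text
time: 12.85
ee_pos: [0.6071, 0.278, 0.0955]
tcp_rot: [-179.9, 0.0, 83.5]
wrist_force: [-4.5, 0.6, -0.2]
opening: 0.0106
```

Call:
play_rows(
  targets=[
    {"fingers": -1, "x": 0, "y": 0.0004, "z": 0, "wx": 0, "wy": 0, "wz": 0},
    {"fingers": -1, "x": 0, "y": 0.0004, "z": 0, "wx": 0, "wy": 0, "wz": 0},
    {"fingers": -1, "x": 0, "y": 0.0004, "z": 0, "wx": 0, "wy": 0, "wz": 0},
  ],
)

```text
time: 13.1
ee_pos: [0.6072, 0.278, 0.0955]
tcp_rot: [-179.9, 0.0, 83.6]
wrist_force: [-4.7, 0.7, 1.0]
opening: 0.011
```

The fork bears on the neck at about 4.7 N, straight against the approach direction. I'll hold and read, then ease off slightly and pull.

Run:
```python
from h import *
for i in range(5):
    o=bot.get_obs(); print(o['time'],o['ee_pos'],o['wrist_force'],o['torque']); p,d=bot.camera('scene')
print([ (r['point'],r['confidence']) for r in bot.place_of('cap','scene')])
```

```text
13.1 [0.6072 0.278  0.0955] [-4.7034  0.7133  0.9922] [ 0.1579  1.4411 -0.0556]
13.15 [0.6073 0.278  0.0955] [-6.1917  0.7822  0.7031] [ 0.1388  1.4886 -0.0216]
13.2 [0.6073 0.2779 0.0955] [-5.1385  0.8033  0.1759] [ 0.1891  1.4671 -0.0125]
13.25 [0.6073 0.2779 0.0955] [-5.6947  0.2736 -0.0468] [ 0.1875  1.5134 -0.0241]
13.3 [0.6073 0.2779 0.0955] [-6.1196  0.6281  1.7085] [0.2359 1.4953 0.006 ]
[([216.8, 346.9], 0.88), ([349.0, 342.2], 0.75), ([239.0, 412.0], 0.65), ([239.1, 411.4], 0.61)]
```

Call:
play_rows(
  targets=[
    {"fingers": -1, "x": 0, "y": -0.0003, "z": 0, "wx": 0, "wy": 0, "wz": 0},
    {"fingers": -1, "x": 0, "y": -0.0004, "z": -0.0003, "wx": 0, "wy": 0, "wz": 0},
    {"fingers": -1, "x": 0, "y": -0.0004, "z": -0.0006, "wx": 0, "wy": 0, "wz": 0},
    {"fingers": -1, "x": 0, "y": -0.0004, "z": -0.0009, "wx": 0, "wy": 0, "wz": 0},
    {"fingers": -1, "x": 0, "y": -0.0004, "z": -0.0012, "wx": 0, "wy": 0, "wz": 0},
    {"fingers": -1, "x": 0, "y": -0.0004, "z": -0.0012, "wx": 0, "wy": 0, "wz": 0},
  ],
)

```text
time: 13.9
ee_pos: [0.6072, 0.2778, 0.0963]
tcp_rot: [-179.9, 0.0, 83.5]
wrist_force: [-5.6, 0.3, -3.8]
opening: 0.0114
```

Call:
play_rows(
  targets=[
    {"fingers": -1, "x": 0, "y": -0.0006, "z": 0, "wx": 0, "wy": 0, "wz": 0},
    {"fingers": -1, "x": 0, "y": -0.0006, "z": -0.0003, "wx": 0, "wy": 0, "wz": 0},
    {"fingers": -1, "x": 0, "y": -0.0006, "z": -0.0006, "wx": 0, "wy": 0, "wz": 0},
    {"fingers": -1, "x": 0, "y": -0.0006, "z": -0.0006, "wx": 0, "wy": 0, "wz": 0},
  ],
)

```text
time: 14.23
ee_pos: [0.607, 0.2779, 0.0973]
tcp_rot: [180.0, 0.0, 83.5]
wrist_force: [-4.0, 0.8, -5.4]
opening: 0.0114
```

Call:
play_rows(
  targets=[
    {"fingers": -1, "x": 0, "y": 0, "z": -0.0003, "wx": 0, "wy": 0, "wz": 0},
    {"fingers": -1, "x": 0, "y": 0, "z": -0.0006, "wx": 0, "wy": 0, "wz": 0},
    {"fingers": -1, "x": 0, "y": 0, "z": -0.0006, "wx": 0, "wy": 0, "wz": 0},
  ],
)

```text
time: 14.48
ee_pos: [0.6069, 0.2778, 0.0976]
tcp_rot: [-180.0, 0.0, 83.5]
wrist_force: [-2.1, -0.1, -7.8]
opening: 0.0108
```

Call:
play_rows(
  targets=[
    {"fingers": -1, "x": 0, "y": 0, "z": -0.0003, "wx": 0, "wy": 0, "wz": 0},
    {"fingers": -1, "x": 0, "y": 0, "z": -0.0006, "wx": 0, "wy": 0, "wz": 0},
    {"fingers": -1, "x": 0, "y": 0, "z": -0.0006, "wx": 0, "wy": 0, "wz": 0},
  ],
)

```text
time: 14.73
ee_pos: [0.6069, 0.2779, 0.0984]
tcp_rot: [-180.0, 0.0, 83.5]
wrist_force: [-2.4, -0.2, -7.7]
opening: 0.0108
```

Call:
play_rows(
  targets=[
    {"fingers": -1, "x": 0, "y": 0, "z": -0.0003, "wx": 0, "wy": 0, "wz": 0},
    {"fingers": -1, "x": 0, "y": 0, "z": -0.0006, "wx": 0, "wy": 0, "wz": 0},
    {"fingers": -1, "x": 0, "y": 0, "z": -0.0006, "wx": 0, "wy": 0, "wz": 0},
  ],
)

```text
time: 14.98
ee_pos: [0.607, 0.278, 0.0997]
tcp_rot: [180.0, -0.0, 83.5]
wrist_force: [-3.4, -0.9, -5.4]
opening: 0.0109
```

Call:
play_rows(
  targets=[
    {"fingers": -1, "x": 0, "y": 0, "z": -0.0003, "wx": 0, "wy": 0, "wz": 0},
    {"fingers": -1, "x": 0, "y": 0, "z": -0.0006, "wx": 0, "wy": 0, "wz": 0},
    {"fingers": -1, "x": 0, "y": 0, "z": -0.0006, "wx": 0, "wy": 0, "wz": 0},
  ],
)

```text
time: 15.23
ee_pos: [0.6071, 0.2781, 0.1003]
tcp_rot: [180.0, -0.0, 83.5]
wrist_force: [-1.5, 0.2, -3.4]
opening: 0.0109
```

Popped, with the force falling to about 2 N. I'll look, then raise it clear slowly.

Call:
play_rows(
  targets=[
    {"fingers": -1, "x": 0, "y": 0, "z": -0.001, "wx": 0, "wy": 0, "wz": 0},
    {"fingers": -1, "x": 0, "y": 0, "z": -0.002, "wx": 0, "wy": 0, "wz": 0},
    {"fingers": -1, "x": 0, "y": 0, "z": -0.004, "wx": 0, "wy": 0, "wz": 0},
    {"fingers": -1, "x": 0, "y": 0, "z": -0.006, "wx": 0, "wy": 0, "wz": 0},
    {"fingers": -1, "x": 0, "y": 0, "z": -0.008, "wx": 0, "wy": 0, "wz": 0},
    {"fingers": -1, "x": 0, "y": 0, "z": -0.008, "wx": 0, "wy": 0, "wz": 0},
    {"fingers": -1, "x": 0, "y": 0, "z": -0.008, "wx": 0, "wy": 0, "wz": 0},
  ],
)

```text
time: 15.82
ee_pos: [0.6072, 0.278, 0.1083]
tcp_rot: [180.0, -0.0, 83.5]
wrist_force: [0.8, -0.5, -1.5]
opening: 0.0113
```

Run:
```python
from ov import *
for i in range(2):
    o=bot.get_obs(); print(o['ee_pos'],o['wrist_force'],o['torque']); p,d=bot.camera('scene')
overlay('scene',p,'pics/o10.png',(360,180,450,275),8.5)
```

```text
[0.6072 0.278  0.1083] [ 0.7965 -0.4801 -1.4684] [-0.0266  0.0256  0.0284]
[0.6071 0.278  0.108 ] [-0.1586 -0.0856 -2.4797] [ 0.0126 -0.068   0.0084]
```

View pics/o10.png

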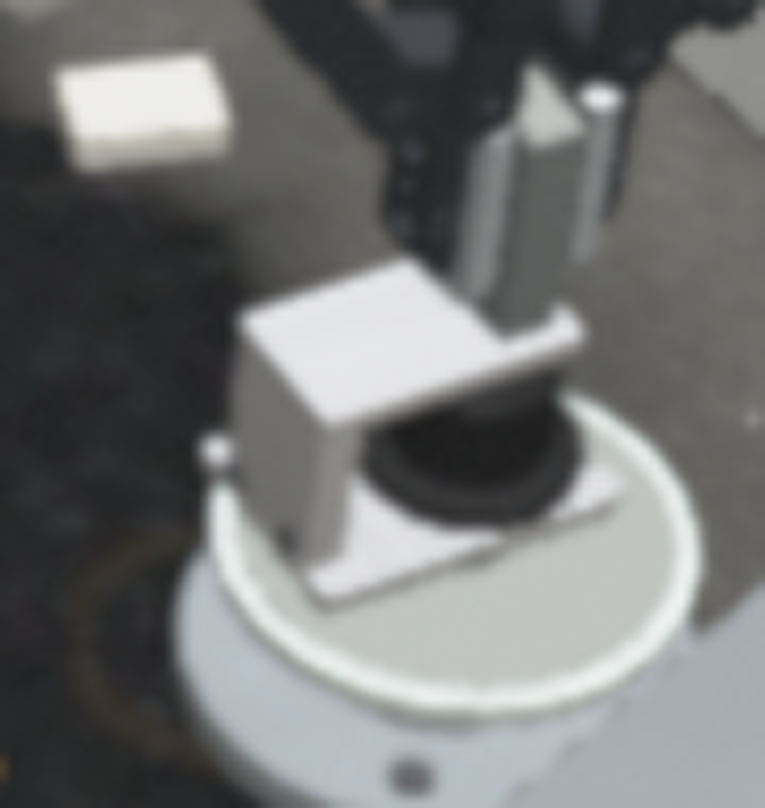

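Call:
play_rows(
  targets=[
    {"fingers": -1, "x": 0, "y": 0, "z": -0.001, "wx": 0, "wy": 0, "wz": 0},
    {"fingers": -1, "x": 0, "y": 0, "z": -0.003, "wx": 0, "wy": 0, "wz": 0},
    {"fingers": -1, "x": 0, "y": 0, "z": -0.005, "wx": 0, "wy": 0, "wz": 0},
    {"fingers": -1, "x": 0, "y": 0, "z": -0.007, "wx": 0, "wy": 0, "wz": 0},
    {"fingers": -1, "x": 0, "y": 0, "z": -0.0095, "wx": 0, "wy": 0, "wz": 0},
    {"fingers": -1, "x": 0, "y": 0, "z": -0.012, "wx": 0, "wy": 0, "wz": 0},
    {"fingers": -1, "x": 0, "y": 0, "z": -0.015, "wx": 0, "wy": 0, "wz": 0},
    {"fingers": -1, "x": 0, "y": 0, "z": -0.018, "wx": 0, "wy": 0, "wz": 0},
    {"fingers": -1, "x": 0, "y": 0, "z": -0.022, "wx": 0, "wy": 0, "wz": 0},
    {"fingers": -1, "x": 0, "y": 0, "z": -0.026, "wx": 0, "wy": 0, "wz": 0},
    {"fingers": -1, "x": 0, "y": 0, "z": -0.03, "wx": 0, "wy": 0, "wz": 0},
    {"fingers": -1, "x": 0, "y": 0, "z": -0.034, "wx": 0, "wy": 0, "wz": 0},
    {"fingers": -1, "x": 0, "y": 0, "z": -0.037, "wx": 0, "wy": 0, "wz": 0},
    {"fingers": -1, "x": 0, "y": 0, "z": -0.039, "wx": 0, "wy": 0, "wz": 0},
    {"fingers": -1, "x": 0, "y": 0, "z": -0.04, "wx": 0, "wy": 0, "wz": 0},
    {"fingers": -1, "x": 0, "y": 0, "z": -0.04, "wx": 0, "wy": 0, "wz": 0},
  ],
)

```text
time: 17.25
ee_pos: [0.607, 0.278, 0.148]
tcp_rot: [180.0, -0.0, 83.5]
wrist_force: [0.1, 0.7, -1.4]
opening: 0.0112
```

Run:
```python
from ov import *
for i in range(2):
    o=bot.get_obs(); print(o['time'],o['ee_pos'],o['wrist_force'],o['torque']); p,d=bot.camera('scene')
overlay('scene',p,'pics/o11.png',(350,150,470,275),6)
```

```text
17.25 [0.607 0.278 0.148] [ 0.1018  0.7422 -1.3923] [ 0.0241 -0.0451  0.006 ]
17.3 [0.6069 0.278  0.1478] [-0.2137 -0.5666 -2.0431] [ 0.0218 -0.0276 -0.0767]
```

View pics/o11.png

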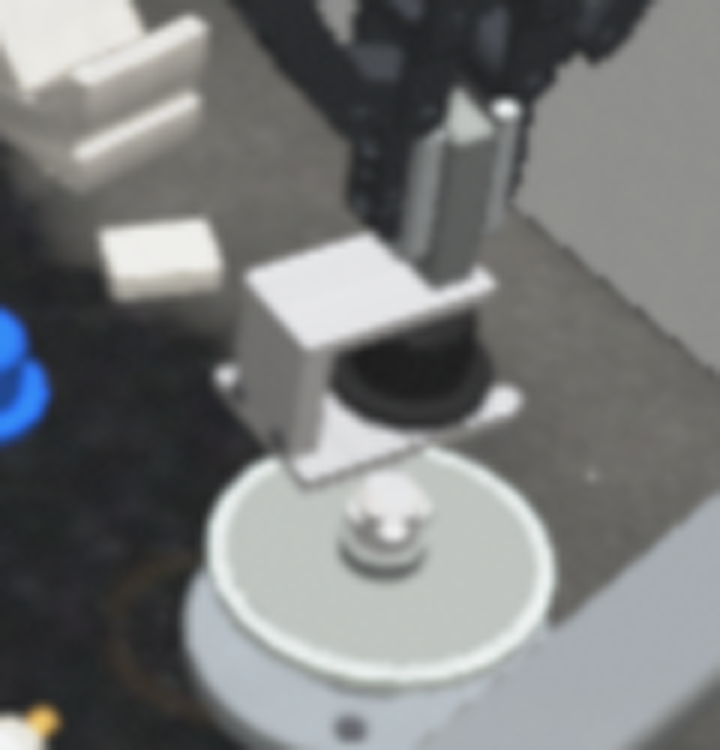

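The cap lies flat on the fork and the spigot is bare. I'll carry it smoothly to above the tray.

Call:
play_rows(
  targets=[
    {"fingers": -1, "x": 0.0002, "y": -0.0002, "z": 0, "wx": 0, "wy": 0, "wz": 0},
    {"fingers": -1, "x": 0.0014, "y": -0.0017, "z": 0, "wx": 0, "wy": 0, "wz": 0},
    {"fingers": -1, "x": 0.0044, "y": -0.0053, "z": 0, "wx": 0, "wy": 0, "wz": 0},
    {"fingers": -1, "x": 0.0094, "y": -0.0113, "z": 0, "wx": 0, "wy": 0, "wz": 0},
    {"fingers": -1, "x": 0.0166, "y": -0.02, "z": 0, "wx": 0, "wy": 0, "wz": 0},
    {"fingers": -1, "x": 0.0258, "y": -0.0311, "z": 0, "wx": 0, "wy": 0, "wz": 0},
    {"fingers": -1, "x": 0.0367, "y": -0.0441, "z": 0, "wx": 0, "wy": 0, "wz": 0},
    {"fingers": -1, "x": 0.0488, "y": -0.0588, "z": 0, "wx": 0, "wy": 0, "wz": 0},
    {"fingers": -1, "x": 0.0615, "y": -0.074, "z": 0, "wx": 0, "wy": 0, "wz": 0},
    {"fingers": -1, "x": 0.0742, "y": -0.0892, "z": 0, "wx": 0, "wy": 0, "wz": 0},
    {"fingers": -1, "x": 0.0863, "y": -0.1039, "z": 0, "wx": 0, "wy": 0, "wz": 0},
    {"fingers": -1, "x": 0.0972, "y": -0.1169, "z": 0, "wx": 0, "wy": 0, "wz": 0},
    {"fingers": -1, "x": 0.1064, "y": -0.128, "z": 0, "wx": 0, "wy": 0, "wz": 0},
    {"fingers": -1, "x": 0.1135, "y": -0.1366, "z": 0, "wx": 0, "wy": 0, "wz": 0},
    {"fingers": -1, "x": 0.1186, "y": -0.1427, "z": 0, "wx": 0, "wy": 0, "wz": 0},
    {"fingers": -1, "x": 0.1216, "y": -0.1463, "z": 0, "wx": 0, "wy": 0, "wz": 0},
    {"fingers": -1, "x": 0.1228, "y": -0.1477, "z": 0, "wx": 0, "wy": 0, "wz": 0},
    {"fingers": -1, "x": 0.123, "y": -0.148, "z": 0, "wx": 0, "wy": 0, "wz": 0},
    {"fingers": -1, "x": 0.123, "y": -0.148, "z": 0, "wx": 0, "wy": 0, "wz": 0},
  ],
)

```text
time: 18.93
ee_pos: [0.4741, 0.4165, 0.1477]
tcp_rot: [180.0, 0.0, 83.5]
wrist_force: [0.8, -0.3, -1.1]
opening: 0.011
```

Run:
```python
from ov import *
o=bot.get_obs(); print(o['time'],o['ee_pos'],o['wrist_force'],o['torque']); p,d=bot.camera('scene')
x,y,zz=o['ee_pos']; cv2.imwrite('pics/scene12f.png',p)
overlay('scene',p,'pics/o12.png',(220,140,350,290),5,P=(x+.0015,y,-.1128,zz-.0587))
for k in bot.outline_of('tray','scene')[:1]: print(k['confidence'],*fit('scene',k['region'],trayb(),[.465,.418,.026]))
```

```text
18.9333 [0.4741 0.4165 0.1477] [ 0.7602 -0.3112 -1.1389] [-0.016  -0.0327 -0.0267]
0.78 [0.4651 0.4187 0.0208] 0.9262154698371887
```

View pics/o12.png

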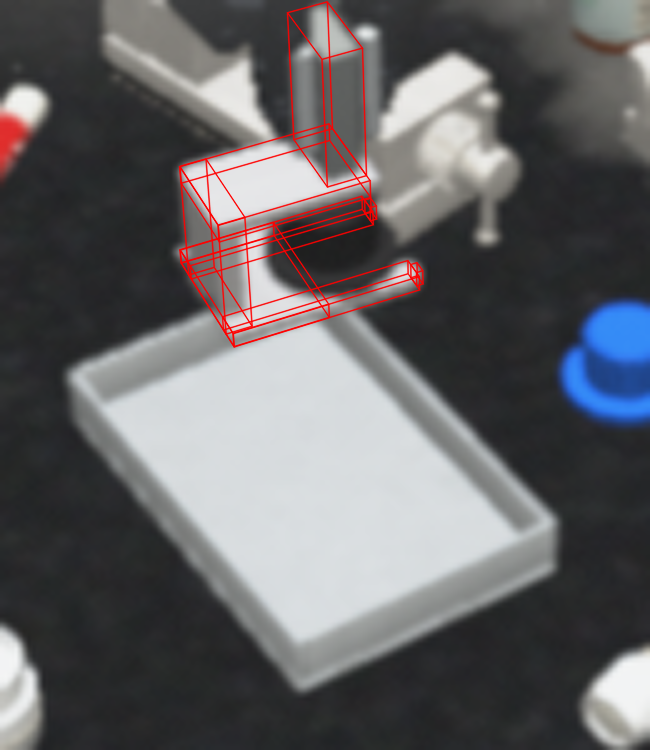

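Call:
play_rows(
  targets=[
    {"fingers": -1, "x": 0, "y": 0, "z": 0.001, "wx": 0, "wy": 0, "wz": 0},
    {"fingers": -1, "x": 0, "y": 0, "z": 0.003, "wx": 0, "wy": 0, "wz": 0},
    {"fingers": -1, "x": 0, "y": 0, "z": 0.007, "wx": 0, "wy": 0, "wz": 0},
    {"fingers": -1, "x": 0, "y": 0, "z": 0.013, "wx": 0, "wy": 0, "wz": 0},
    {"fingers": -1, "x": 0, "y": 0, "z": 0.02, "wx": 0, "wy": 0, "wz": 0},
    {"fingers": -1, "x": 0, "y": 0, "z": 0.028, "wx": 0, "wy": 0, "wz": 0},
    {"fingers": -1, "x": 0, "y": 0, "z": 0.036, "wx": 0, "wy": 0, "wz": 0},
    {"fingers": -1, "x": 0, "y": 0, "z": 0.044, "wx": 0, "wy": 0, "wz": 0},
    {"fingers": -1, "x": 0, "y": 0, "z": 0.052, "wx": 0, "wy": 0, "wz": 0},
    {"fingers": -1, "x": 0, "y": 0, "z": 0.06, "wx": 0, "wy": 0, "wz": 0},
    {"fingers": -1, "x": 0, "y": 0, "z": 0.067, "wx": 0, "wy": 0, "wz": 0},
    {"fingers": -1, "x": 0, "y": 0, "z": 0.073, "wx": 0, "wy": 0, "wz": 0},
    {"fingers": -1, "x": 0, "y": 0, "z": 0.077, "wx": 0, "wy": 0, "wz": 0},
    {"fingers": -1, "x": 0, "y": 0, "z": 0.08, "wx": 0, "wy": 0, "wz": 0},
    {"fingers": -1, "x": 0, "y": 0, "z": 0.082, "wx": 0, "wy": 0, "wz": 0},
    {"fingers": -1, "x": 0, "y": 0, "z": 0.083, "wx": 0, "wy": 0, "wz": 0},
    {"fingers": -1, "x": 0, "y": 0, "z": 0.084, "wx": 0, "wy": 0, "wz": 0},
    {"fingers": -1, "x": 0, "y": 0, "z": 0.0845, "wx": 0, "wy": 0, "wz": 0},
    {"fingers": -1, "x": 0, "y": 0, "z": 0.0845, "wx": 0, "wy": 0, "wz": 0},
  ],
)

```text
time: 20.62
ee_pos: [0.4738, 0.4169, 0.0634]
tcp_rot: [180.0, -0.0, 83.5]
wrist_force: [-0.2, 0.3, -2.0]
opening: 0.0109
```

Call:
play_rows(
  targets=[
    {"fingers": -1, "x": 0, "y": 0, "z": 0.0004, "wx": 0, "wy": 0, "wz": 0},
    {"fingers": -1, "x": 0, "y": 0, "z": 0.0008, "wx": 0, "wy": 0, "wz": 0},
    {"fingers": -1, "x": 0, "y": 0, "z": 0.0012, "wx": 0, "wy": 0, "wz": 0},
    {"fingers": -1, "x": 0, "y": 0, "z": 0.0012, "wx": 0, "wy": 0, "wz": 0},
  ],
)

```text
time: 20.95
ee_pos: [0.4737, 0.4168, 0.0621]
tcp_rot: [-180.0, -0.0, 83.5]
wrist_force: [0.2, 0.6, -1.5]
opening: 0.0112
```

Call:
play_rows(
  targets=[
    {"fingers": -1, "x": 0, "y": 0, "z": 0.0004, "wx": 0, "wy": 0, "wz": 0},
    {"fingers": -1, "x": 0, "y": 0, "z": 0.0006, "wx": 0, "wy": 0, "wz": 0},
    {"fingers": -1, "x": 0, "y": 0, "z": 0.0006, "wx": 0, "wy": 0, "wz": 0},
  ],
)

```text
time: 21.2
ee_pos: [0.4737, 0.4169, 0.0618]
tcp_rot: [180.0, -0.0, 83.5]
wrist_force: [-0.8, -0.6, 2.8]
opening: 0.0111
```

Run:
```python
from ov import *
for i in range(2):
    o=bot.get_obs(); print(o['time'],o['ee_pos'],o['wrist_force'],o['torque']); p,d=bot.camera('scene')
overlay('scene',p,'pics/o13.png',(220,160,350,290),5)
```

```text
21.2 [0.4737 0.4169 0.0618] [-0.7584 -0.5831  2.7715] [-0.2221  0.2234  0.0308]
21.25 [0.4737 0.4169 0.0618] [-1.8829 -1.4803  1.9794] [-0.2726  0.2449  0.0105]
```

View pics/o13.png

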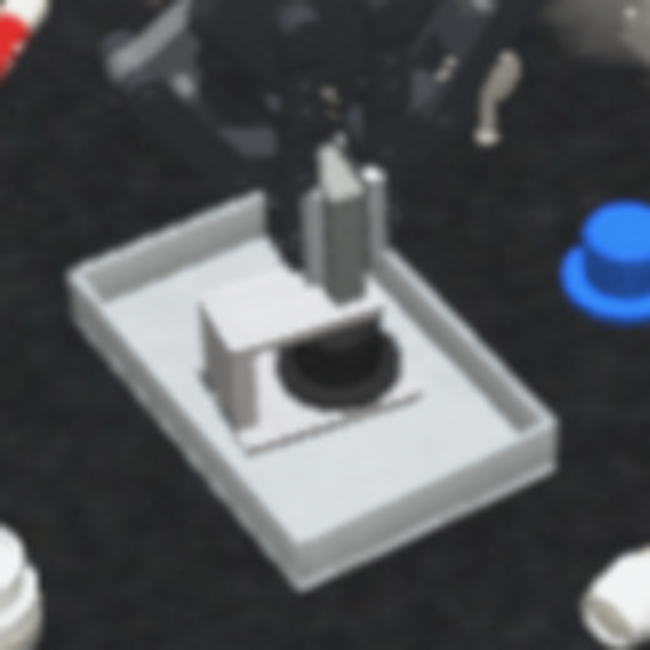

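On the tray floor with light contact. I'll relax the grip, open slowly and back off straight up.

Call:
play_rows(
  targets=[
    {"fingers": -1, "x": 0, "y": 0, "z": 0, "wx": 0, "wy": 0, "wz": 0},
    {"fingers": -1, "x": 0, "y": 0, "z": 0, "wx": 0, "wy": 0, "wz": 0},
    {"fingers": -0.74, "x": 0, "y": 0, "z": 0, "wx": 0, "wy": 0, "wz": 0},
    {"fingers": -0.68, "x": 0, "y": 0, "z": 0, "wx": 0, "wy": 0, "wz": 0},
    {"fingers": -0.6, "x": 0, "y": 0, "z": 0, "wx": 0, "wy": 0, "wz": 0},
    {"fingers": -0.5, "x": 0, "y": 0, "z": 0, "wx": 0, "wy": 0, "wz": 0},
    {"fingers": -0.4, "x": 0, "y": 0, "z": 0, "wx": 0, "wy": 0, "wz": 0},
    {"fingers": -0.3, "x": 0, "y": 0, "z": 0, "wx": 0, "wy": 0, "wz": 0},
    {"fingers": -0.2, "x": 0, "y": 0, "z": 0, "wx": 0, "wy": 0, "wz": 0},
    {"fingers": -0.1, "x": 0, "y": 0, "z": 0, "wx": 0, "wy": 0, "wz": 0},
    {"fingers": 0, "x": 0, "y": 0, "z": 0, "wx": 0, "wy": 0, "wz": 0},
    {"fingers": 0, "x": 0, "y": 0, "z": 0, "wx": 0, "wy": 0, "wz": 0},
  ],
  grip_force=20,
)

```text
time: 22.3
ee_pos: [0.4737, 0.4169, 0.0615]
tcp_rot: [180.0, -0.0, 83.5]
wrist_force: [0.0, 0.3, 0.3]
opening: 0.0425
```

Run:
```python
from ov import *
for i in range(2):
    o=bot.get_obs(); print(o['time'],o['ee_pos'],o['wrist_force'],o['torque'],o['opening']); p,d=bot.camera('scene')
overlay('scene',p,'pics/o14.png',(220,160,350,290),5)
```

```text
22.3 [0.4737 0.4169 0.0615] [0.0227 0.2613 0.2756] [-0.0002  0.0284  0.0305] 0.042495997615065964
22.35 [0.4737 0.4169 0.0615] [ 0.2802 -0.3854  0.0738] [-0.007   0.0216  0.0038] 0.04276933502613736
```

View pics/o14.png

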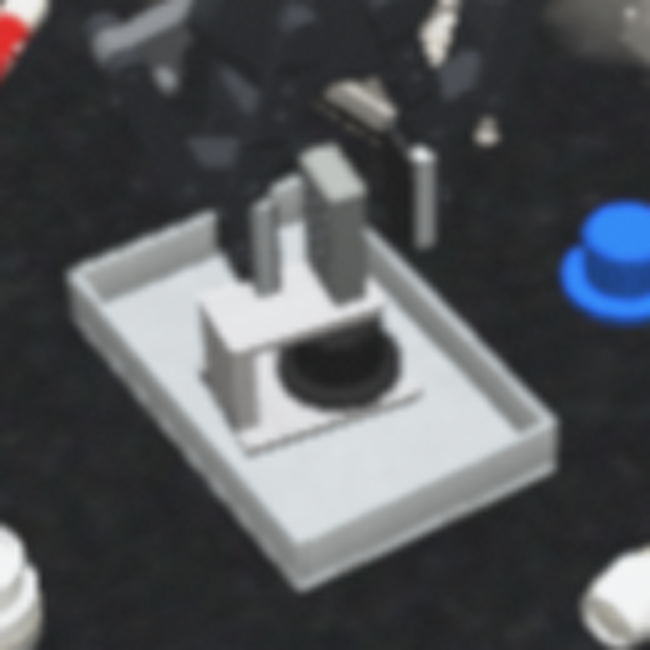

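The fingers are clear on both sides and the puller stayed put. I'll retreat upwards.

Call:
play_rows(
  targets=[
    {"fingers": 0, "x": 0, "y": 0, "z": -0.004, "wx": 0, "wy": 0, "wz": 0},
    {"fingers": 0, "x": 0, "y": 0, "z": -0.012, "wx": 0, "wy": 0, "wz": 0},
    {"fingers": 0, "x": 0, "y": 0, "z": -0.025, "wx": 0, "wy": 0, "wz": 0},
    {"fingers": 0, "x": 0, "y": 0, "z": -0.04, "wx": 0, "wy": 0, "wz": 0},
    {"fingers": 0, "x": 0, "y": 0, "z": -0.06, "wx": 0, "wy": 0, "wz": 0},
    {"fingers": 0, "x": 0, "y": 0, "z": -0.08, "wx": 0, "wy": 0, "wz": 0},
    {"fingers": 0, "x": 0, "y": 0, "z": -0.1, "wx": 0, "wy": 0, "wz": 0},
    {"fingers": 0, "x": 0, "y": 0, "z": -0.12, "wx": 0, "wy": 0, "wz": 0},
    {"fingers": 0, "x": 0, "y": 0, "z": -0.13, "wx": 0, "wy": 0, "wz": 0},
    {"fingers": 0, "x": 0, "y": 0, "z": -0.13, "wx": 0, "wy": 0, "wz": 0},
    {"fingers": 0, "x": 0, "y": 0, "z": -0.13, "wx": 0, "wy": 0, "wz": 0},
  ],
)

```text
time: 23.32
ee_pos: [0.4739, 0.4171, 0.192]
tcp_rot: [180.0, -0.1, 83.5]
wrist_force: [0.6, 0.8, -0.1]
opening: 0.0427
```

Run:
```python
from ov import *
o=bot.get_obs(); print(o['time'],o['ee_pos'],o['wrist_force'],o['qd'])
p,d=bot.camera('scene')
overlay('scene',p,'pics/o15.png',(220,160,350,290),5,P=(.4752,.4169,-.1128,.003))
for k in bot.outline_of('puller_eye','scene')[:1]: print(k['confidence'],*fit('scene',k['region'],puller(),[.475,.417,-.11],z=.003))
for k in bot.outline_of('tray','scene')[:1]: print(k['confidence'],*fit('scene',k['region'],trayb(),[.465,.418,.026]))
for k in bot.place_of('cap','scene'): print(k)
print(proj('scene',[[.4752,.4169,.008]]))
```

```text
23.3167 [0.4739 0.4171 0.192 ] [ 0.5937  0.817  -0.1116] [ 0.0075  0.8557 -2.2043 -0.6456  0.0605 -0.0783]
0.97 [ 0.4757  0.4156 -0.1661] 0.7343714833259583
0.62 [0.4644 0.4187 0.0288] 0.6707208752632141
{'point': [349.3, 342.4], 'confidence': 0.98}
{'point': [216.1, 344.1], 'confidence': 0.96}
{'point': [232.1, 281.8], 'confidence': 0.57}
[[287.7406 232.7512]]
```

View pics/o15.png

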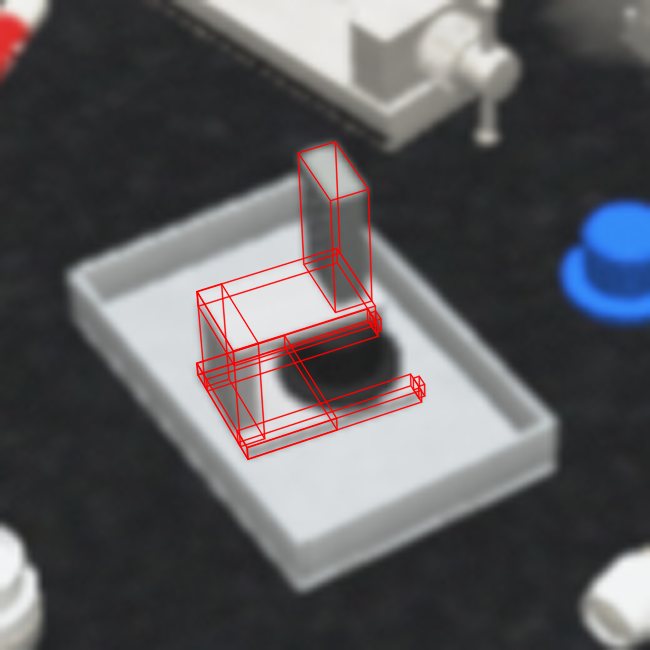

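Run:
```python
from h import *
print(bot.get_obs()['qd']); print(bot.job_done())
```

```text
[ 0.0261 -0.0218  0.3139  0.159   0.0024  0.0891]
the job is handed in; nothing more can be done
None
```

I popped the cap off the stand with the puller and set the puller upright in the tray with the cap still in its fork. I handed the job in at about 23.5 s; no verdict was reported.

- **Hooking:** I touched the table lightly to find its height, slid the fork in at mid-gap without side contact, and stopped when it bore on the neck at about 5 to 6 N. That held for more than 0.2 s.
- **Pull:** The highest wrist reading while pulling was about 8 N, including the puller's weight. The cap popped off, and I raised it clear and checked it in a picture before moving on.
- **Setting down:** The puller met the tray floor with about 4 N. I opened the gripper slowly and backed the arm straight up, so it touches nothing.

**Last checks:**
- **Puller:** The model overlay on the final picture shows it standing upright, inside the tray walls, with its eye about 10 mm from the tray's centre along x.
- **Cap:** It lies flat, centred on the eye as far as the picture shows.
- **Bystanders:** I did not measure them. The arm and puller stayed clear of them, and those I could see in the pictures had not moved.

**Disagreements:**
- The network's point for the partly hidden cap was about 6 pixels (roughly 6 mm) from where the picture puts it.
- The final automatic outline fits of puller and tray were weak, with overlaps of 0.73 and 0.67, because the parts hide each other.
- The two cameras differed by 1 to 3 mm throughout, so I made the last alignment by feel.

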